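# Make ready the woodblock proofing bed

## Task

Make the proofing bed ready for the printer: pull the block chest's drawer out to its stop, set each woodblock you find in it carved face up into the bed pocket that it fits, and set the steel gauge block into the slot along the bed's far edge, every one square and flat on the bottom. Push the empty drawer fully shut, and when all that is done press the desk bell's plunger all the way down to call the printer, leaving the mug, the brayer and the straightedge where they are.

Things in the scene. Friction and masses are not known exactly. Their poses are not given: they have to be found in the camera images.
- chest: low wooden block chest fixed to the table, 240 deep (x) x 330 wide (y) x 100 mm high, with one drawer in its front, which faces the robot. Origin: centre of its underside; x points from the front to the back, z up.
- chest_drawer0 (a joint): how far the chest's drawer is pulled out, in m: 0 shut, 0.166 at the stop. It slides along the chest's -x with about 1 N of friction and stays where it is left. Inside, the tray is 195 mm deep (x) x 288 mm wide (y); its floor is 22 mm and its side walls' tops 78 mm above the table; fully out, the tray's front 160 mm stand clear of the chest.
- chest_drawer0_handle (a point): centre of the drawer's brass handle, a level round bar 11 mm thick and 120 mm long, parallel to the chest's y, 62 mm above the table and 35 mm (to its axis) in front of the drawer front; it is held by two 8 mm posts, 51 mm either side of the centre. Moves with the drawer; axes parallel to the chest's.
- block_long: cherry woodblock 105 (x) x 46 (y) x 26 mm (z), about 90 g, carved and pale on top (hills and moon). Starts lying face up in the chest's drawer, long side roughly along the drawer's travel; the blocks lie side by side in the drawer in any order, at least 25 mm apart. Origin: centre of its underside, z up. Either way round is right. May be absent.
- block_mid: cherry woodblock 83 (x) x 46 (y) x 26 mm (z), about 70 g, carved and pale on top (bamboo). Otherwise as block_long. May be absent.
- block_short: cherry woodblock 62 (x) x 46 (y) x 26 mm (z), about 50 g, carved and pale on top (crest of five discs). Otherwise as block_long. May be absent.
- gauge: plain bright steel gauge block 80 (x) x 34 (y) x 26 mm (z), about 500 g, lying flat on the table beside the bed, on the side away from the chest. Origin: centre of its underside, z up. Either way round is right.
- bed: proofing bed fixed to the table: pale board 212 (x) x 264 (y) x 24 mm (z) with three pockets in a row, their long sides along x, and one slot along y near the far (+x) edge, all 13 mm deep and 4 mm longer and wider than the part that they take, so a seated part stands 13 mm proud of the board. Origin: centre of its underside; x points away from the robot, z up.
- pocket_long (a point): centre of the floor of block_long's pocket, 109 (x) x 50 mm (y), nearest the chest (bed's +y); floor 11 mm above the table. Axes parallel to the bed's.
- pocket_mid (a point): centre of the floor of block_mid's pocket, 87 (x) x 50 mm (y), the middle one; floor 11 mm above the table. Axes parallel to the bed's.
- pocket_short (a point): centre of the floor of block_short's pocket, 66 (x) x 50 mm (y), farthest from the chest (bed's -y); floor 11 mm above the table. Axes parallel to the bed's.
- slot_gauge (a point): centre of the floor of the gauge block's slot, 38 (x) x 84 mm (y); floor 11 mm above the table. Axes parallel to the bed's, so the seated gauge block's x lies along the bed's y.
- plunger_top (a point): top centre of the round plunger, 19 mm across, on the crown of a chrome desk bell (82 mm across, screwed to the table, standing beyond the gap between bed and chest). The plunger's top stands 59 mm above the table when up. z up.
- plunger (a joint): how far the bell's plunger is pressed, in m: 0 up, 0.005 fully down (3.5 N); springs back.
- mug: chipped white enamel mug, 80 mm across, 78 mm high, handle along its y; origin: centre of its underside. Bystander.
- brayer: hard rubber brayer resting on its wire foot, roller 42 mm across and 100 mm long along y at x = +50 mm, wooden handle along -x to -103 mm, 48 mm high; origin on the table under the handle's ferrule. Bystander.
- straightedge: aluminium straightedge 300 (x) x 34 (y) x 4 mm; origin: centre of its underside. Bystander.
Not all that is in view belongs to the job. Several things look just like the gauge: the one meant starts farthest to the robot's right. What is shaped like the part that bears plunger_top but purple is not meant.

How it is judged:
On the way, in this order (a step that is already met when the one before it is completed fails the run):
1. the chest's drawer is pulled out to its stop (value of joint chest_drawer0 above 0.158 m), for 0.2 s.
2. every woodblock present and the gauge block are seated and the drawer is shut, in any order (horizontal distance between block_long and pocket_long below 0.004 m and z of block_long in the frame of pocket_long between -0.003 and 0.002 m and angle between the x axis of each of block_long, block_mid, block_short and the x axis of bed, either way round below 0.1 rad and angle between each of block_long, block_mid, block_short, gauge's own z axis and vertical below 0.05 rad and horizontal distance between block_mid and pocket_mid below 0.004 m and z of block_mid in the frame of pocket_mid between -0.003 and 0.002 m and horizontal distance between block_short and pocket_short below 0.004 m and z of block_short in the frame of pocket_short between -0.003 and 0.002 m and horizontal distance between gauge and slot_gauge below 0.004 m and z of gauge in the frame of slot_gauge between -0.003 and 0.002 m and angle between the x axis of gauge and the y axis of bed, either way round below 0.1 rad and value of joint chest_drawer0 below 0.008 m), for 0.2 s.
3. then the bell's plunger is pressed down (value of joint plunger above 0.004 m), for 0.05 s.
At the end, for the whole second after the job is handed in: Every woodblock present lies in its own pocket and the gauge block in its slot: centred within 4 mm, within 2 mm of the pocket's floor, within 0.1 rad of square (either way round), face up and flat within 0.05 rad, and at rest. The drawer is shut to within 8 mm and the bell's plunger is up again (all of step 2 and value of joint plunger below 0.001 m and linear speed of each of block_long, block_mid, block_short, gauge below 0.01 m/s); the robot touches nothing.
It fails at once if the mug is shifted by more than 20 mm (distance of mug from where it was at the start of the episode above 0.02 m).
It fails at once if the brayer is shifted by more than 20 mm (distance of brayer from where it was at the start of the episode above 0.02 m).
It fails at once if the straightedge is shifted by more than 20 mm (distance of straightedge from where it was at the start of the episode above 0.02 m).
Of block_long, block_mid, block_short only 2 to 3 are there at a start; the rules pass over those that are not, and their reading is None.
At some moment in a run one of gauge may be knocked a few centimetres aside while the robot is not near it.
Once in a run the grip may slacken for a moment while it holds something.
It also fails if it takes over 210 s, if anything falls off the work surface, if the arm or the gripper's body presses on something with over 40 N, if the wrist force passes 120 N, or if a joint passes its speed limit or range.

## Robot

A 6-joint arm with a two-finger parallel gripper is mounted at the origin on the work surface. World frame = base frame: x ahead of the robot, y to its left, z up, the work surface at z = 0. Lengths are in m, angles in rad, forces in N, time in s.
With the tool pointing down it reaches from about 0.35 to 0.85 m from the base axis. Payload 8.1 kg.
Tool frame: the origin (TCP) lies between the finger pads; the fingertips stand 25 mm ahead of it and the grasp point (between the pads) lies 6 mm ahead of it; z points along the fingers, y is the line along which they close (so a half turn about z gives the same grasp; the last joint's range is limited). The gripper opens to 93 mm and grips with 3 to 60 N. Pads are 15 mm wide; open, the fingers measure 128 mm over their backs; the gripper's body (75 mm by 188 mm) begins 65 mm behind the grasp point.
Start: joints at [1.068, 0.13, 1.488, -0, 1.523, -0.085], TCP at [0.243, 0.548, 0.213] pointing down, gripper open.
Joint ranges: [-2.96, 2.96], [-0.89, 2.26], [0.02, 2.5], [-1.34, 4.48], [0, 2.73], [-2.66, 2.66]. Speed limits (rad/s): [2.39, 2.39, 2.79, 3.14, 3.14, 3.14].

## Interface

Orientations are given as a rotation vector (axis times angle).
In Python, from plant import robot gives the robot as it stands.
- The arm moves only by the tool arm_command, never from a script. Its argument "increments" is text: rows parted by semicolons, each of 5 numbers parted by spaces: the closure, from 0 (fully open) to 1 (shut), then the shift along the tool's x, y, z in mm, then the turn about the tool's z in rad. A call has 1 to 5 rows; each row is the pose to reach, as a shift and turn from the pose commanded when the call began, along the tool's axes at that moment; what a row does not reach only later rows make up. A row lasts 1/10 s, in which the tool goes at most 50 mm and 8.59 degrees, less where a joint would pass 70% of its speed; a pose out of reach is approached as far as the arm can. A call with a gripper value outside its range is refused whole. The fingers move at their own pace and stop on an object; "grip_force" is the grip in N (left out, the last holds). Time passes only in rows, so rows that repeat a pose let the fingers close. It gives the time, the measured TCP pose, the force, the opening and the grip force at its end, in the units of the state.
- robot.read_state(): the state, without advancing time (a new reading comes with each control period).
- robot.read_camera(name): name is "scene" or "side" or "wrist"; returns the picture (400x640x3 uint8, blue, green, red); there is no depth.
- robot.camera_model(name): a dict with "fx", "fy", "cx", "cy" (pixels), "D" ([k1, k2, p1, p2, k3] as OpenCV has them; the pictures are not rectified), "eye" and "rotation" of the camera in the world. Camera axes: x right, y down, z forward; pixel columns grow to the right and rows downward; lengths in m; the calibration is good to about 2 mm. A picture is of the moment at which its call begins: read the wrist's pose just before it. camera_model takes no time and is no camera call; for the wrist camera it gives the pose at the moment of the call.
- robot.close_job(): hands the job in; it is judged then, once.
The state is a dict: "t": time; "q": joint angles; "dq": joint speeds; "joint_torque": joint torques, N m; "tool_pos": TCP position; "orientation": TCP orientation; "force": force on the tool from outside, world axes, zero at the start; "wrist_torque": the same for the moment, N m; "opening": finger opening in m; "gripper_force": force on a finger pad.
Only numpy, scipy, OpenCV 4.12 (cv2) and the standard library are available. Lean on these libraries where they do the work, as an engineer would, in place of code of your own. Each camera call takes 0.05 s, during which the arm holds its last target. There are 200 camera calls.

## Working session

There is one attempt and no reset: what is moved stays moved. The work goes in short steps, Python scripts to look and compute and a tool call to move; the robot and the scene stay as the last step left them, time stands still between calls to the robot, and variables do not carry over. Pictures are saved under pics/ and viewed, at most 14 in all, crops included, and the job is handed in when it is done.

Besides the shell and the picture viewer there is one more tool, called after "Emit:" as name(argument=value, ...) on one line, values as JSON. arm_command: Moves the arm, as the interface text tells. Its arguments: {"type":"object","properties":{"increments":{"type":"string"},"grip_force":{"type":"number"}},"required":["increments"]}

```bash
ls; mkdir -p pics; python3 - <<'E'
from plant import robot
import cv2
for n in("scene","side","wrist"):
    m=robot.camera_model(n);print(n,{k:(v.tolist() if hasattr(v,'tolist') else v) for k,v in m.items()})
    cv2.imwrite(f'pics/{n}0.png',robot.read_camera(n))
print(robot.read_state())
E
```

```text
pics
scene {'fx': 437.60383151237914, 'fy': 437.60383151237914, 'cx': 326.1525350660827, 'cy': 202.7347255229671, 'D': [-0.05179138268604896, 0.0, 0.0, 0.0, 0.0], 'eye': [0.7737621430091164, -0.5833082356666692, 1.028654781517607], 'rotation': [-2.5013410506892337, -0.5679191929754934, 0.1742819932533051]}
side {'fx': 406.07979374934087, 'fy': 406.07979374934087, 'cx': 325.4416467691523, 'cy': 203.68363250802216, 'D': [-0.08457302876671026, 0.0, 0.0, 0.0, 0.0], 'eye': [0.01840585490049054, -0.9407242562324313, 0.7134002471271135], 'rotation': [-2.0658283123820373, 0.4996277629778793, -0.2765964876300609]}
wrist {'fx': 344.9744738607996, 'fy': 344.9744738607996, 'cx': 328.12390781531496, 'cy': 202.16428469792302, 'D': [-0.046367310752337965, 0.0, 0.0, 0.0, 0.0], 'eye': [0.1769155295723464, 0.5771630224455343, 0.38382168421875096], 'rotation': [2.4406971655766823, 1.588407222108437, 0.2080437283579732]}
{'t': 0.15, 'q': array([ 1.06755646e+00,  1.31006302e-01,  1.48899486e+00,  1.66901815e-05,
        1.52298586e+00, -8.54242597e-02]), 'dq': array([ 0.00103827,  0.00082866, -0.0036995 ,  0.00074943, -0.00030705,
        0.00104333]), 'joint_torque': array([ 9.91556772e-04, -5.60464525e+01, -4.92341101e+01,  7.68788299e-02,
        3.04303388e-02, -2.58238299e-05]), 'tool_pos': array([0.24323911, 0.54801647, 0.21183612]), 'orientation': array([-6.51453738e-01, -3.07287592e+00,  2.08820523e-03]), 'force': array([-1.02475216, -0.10223522, -0.93295998]), 'wrist_torque': array([-0.02900077,  0.00141981, -0.02185966]), 'gripper_force': 0.0, 'opening': 0.09274955005392999}
```

View pics/scene0.png

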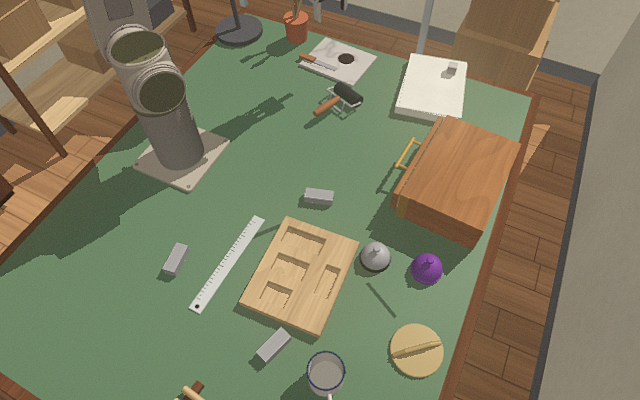

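View pics/side0.png

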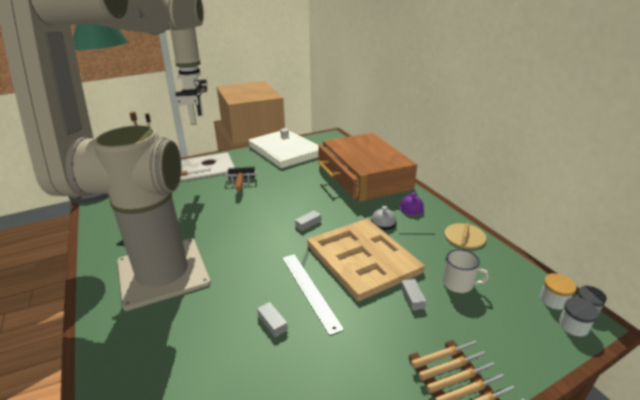

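Scene view: gauge look-alikes at (319,197), (175,259) and (273,345); bed around (300,275); chrome bell (375,256) with plunger, purple bell (427,268); chest (455,180) with handle (407,153); mug (326,372), brayer (340,100), straightedge (228,264). Enlarging next.

```bash
cat > h.py <<'E'
import numpy as np, cv2
from scipy.spatial.transform import Rotation as R
from plant import robot
def ray(m,p):
    K=np.array([[m["fx"],0,m["cx"]],[0,m["fy"],m["cy"]],[0,0,1]])
    u=cv2.undistortPoints(np.array([[p]],float),K,np.array(m["D"],float))[0,0]
    d=R.from_rotvec(m["rotation"]).apply([u[0],u[1],1]); return np.array(m["eye"]),d/np.linalg.norm(d)
def atz(m,p,z):
    e,d=ray(m,p); return e+d*(z-e[2])/d[2]
def tri(obs):  # [(m,p),...] -> point, miss
    A=np.zeros((3,3));b=np.zeros(3);rs=[ray(m,p) for m,p in obs]
    for e,d in rs:
        P=np.eye(3)-np.outer(d,d);A+=P;b+=P@e
    x=np.linalg.solve(A,b); return x,max(np.linalg.norm(np.cross(x-e,d)) for e,d in rs)
def proj(m,X):
    K=np.array([[m["fx"],0,m["cx"]],[0,m["fy"],m["cy"]],[0,0,1]])
    Rw=R.from_rotvec(m["rotation"]).inv()
    return cv2.projectPoints(np.atleast_2d(X).astype(float),Rw.as_rotvec(),-Rw.apply(np.array(m["eye"])),K,np.array(m["D"],float))[0][:,0]
def shot(name,f):
    m=robot.camera_model(name);im=robot.read_camera(name);cv2.imwrite(f,im)
    return m,im
def crop(im,x0,y0,x1,y1,s,f):
    c=cv2.resize(im[y0:y1,x0:x1],None,fx=s,fy=s,interpolation=cv2.INTER_CUBIC)
    for v in range((x0+9)//10*10,x1,10): cv2.putText(c,str(v),(int((v-x0)*s),8),0,.3,(0,0,255)); cv2.line(c,(int((v-x0)*s),8),(int((v-x0)*s),14),(0,0,255))
    for v in range((y0+9)//10*10,y1,10): cv2.putText(c,str(v),(0,int((v-y0)*s)),0,.3,(0,0,255)); cv2.line(c,(18,int((v-y0)*s)),(24,int((v-y0)*s)),(0,0,255))
    cv2.imwrite(f,c)
def tool(dx,dy,dz=0):  # world delta m -> tool mm
    s=robot.read_state(); return R.from_rotvec(s["orientation"]).inv().apply([dx,dy,dz])*1000
E
python3 - <<'E'
from h import *
a=cv2.imread('pics/scene0.png')
crop(a,230,205,394,369,3.65,'pics/c1.png')
crop(a,380,110,530,250,4.2,'pics/c2.png')
m=robot.camera_model('scene')
for n,p,z in[('gA',(319,192),.026),('gB',(175,257),.026),('gC',(273,343),.026),('bell',(375,245),.059),('pur',(427,257),.059),('h1',(398,163),.062),('h2',(415,139),.062),('mug',(326,362),.078),('br',(333,104),.03)]: print(n,atz(m,p,z).round(3))
E
```

```text
gA [0.45  0.04  0.026]
gB [ 0.207 -0.301  0.026]
gC [ 0.541 -0.382  0.026]
bell [ 0.659 -0.065  0.059]
pur [ 0.787 -0.041  0.059]
h1 [0.619 0.204 0.062]
h2 [0.633 0.31  0.062]
mug [ 0.673 -0.379  0.078]
br [0.339 0.369 0.03 ]
```

View pics/c1.png

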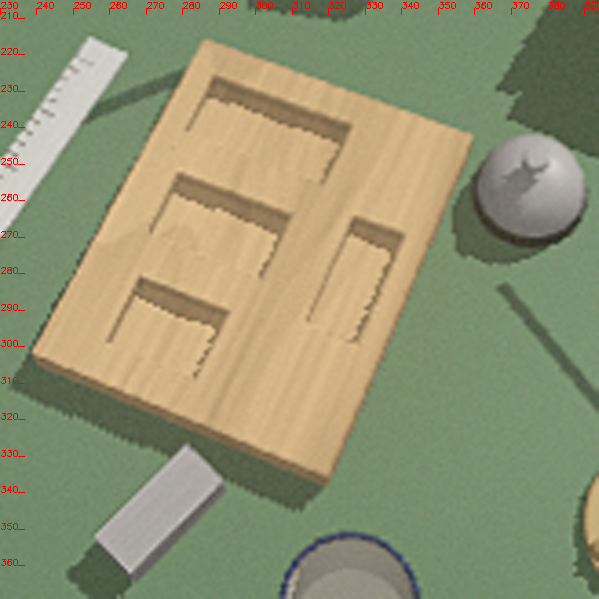

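View pics/c2.png

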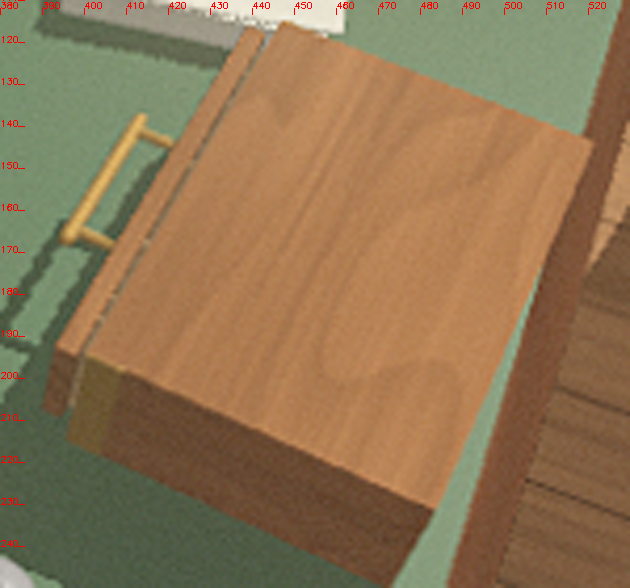

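Crop c1 confirms: gauge candidates A (319,192), B (175,257), C (273,343) → y = 0.04, −0.30, −0.38; C is farthest right and beside the bed's −y side, so C it is. Bed top corners (286.2,216) (359.6,241.7) (238.8,301.4) (319.9,336.5); c2: handle ends (413.3,137.9) (395.5,166.7), chest top corners (447.9,115.2) (521,144.3) (400.2,194.5) (484,231.9).

```bash
python3 - <<'E'
from h import *
m=robot.camera_model('scene')
P=lambda L,z:np.array([atz(m,p,z) for p in L])
def rep(n,c,sx,sy):
    # order: (-x,+y),(+x,+y),(-x,-y),(+x,-y)
    print(n,c.mean(0).round(4),'dx',np.linalg.norm(c[1]-c[0]).round(4),np.linalg.norm(c[3]-c[2]).round(4),'dy',np.linalg.norm(c[0]-c[2]).round(4),np.linalg.norm(c[1]-c[3]).round(4))
    v=(c[1]-c[0]+c[3]-c[2]);w=(c[0]-c[2]+c[1]-c[3]);print('  yaw',np.arctan2(v[1],v[0]).round(4),np.arctan2(-w[0],w[1]).round(4))
rep('bed',P([(286.2,216),(359.6,241.7),(238.8,301.4),(319.9,336.5)],.024),0,0)
rep('chest',P([(447.9,115.2),(521,144.3),(400.2,194.5),(484,231.9)],.1),0,0)
h=P([(413.3,137.9),(395.5,166.7)],.062);print('handle',h.round(4),h.mean(0).round(4),np.linalg.norm(h[0]-h[1]))
# tops of pockets: far corner-> approx
o=lambda x,y:(230+x/3.65,205+y/3.65)
for n,l in(('long',[(213,77),(350,125)]),('mid',[(178,175),(291,216)]),('short',[(140,278),(228,312)]),('slot',[(355,218),(403,235)])): 
    c=P([o(*q) for q in l],.024);print(n,c.round(4).tolist(),np.linalg.norm(c[0]-c[1]).round(4))
g=P([o(187,445),o(223,486),o(96,535),o(132,582)],.026);print('gauge',g.round(4).tolist(),g.mean(0))
E
```

```text
bed [ 0.5165 -0.1939  0.024 ] dx 0.2105 0.2134 dy 0.2627 0.2674
  yaw 0.0513 0.0526
chest [0.7928 0.2335 0.1   ] dx 0.2217 0.2257 dy 0.331 0.3277
  yaw -0.078 -0.0814
handle [[0.627  0.3124 0.062 ]
 [0.6176 0.1881 0.062 ]] [0.6223 0.2502 0.062 ] 0.12466567163830994
long [[0.4248, -0.0935, 0.024], [0.5323, -0.0863, 0.024]] 0.1077
mid [[0.4406, -0.1745, 0.024], [0.5265, -0.1684, 0.024]] 0.0861
short [[0.4551, -0.2539, 0.024], [0.5203, -0.2496, 0.024]] 0.0653
slot [[0.567, -0.1507, 0.024], [0.6023, -0.1481, 0.024]] 0.0354
gauge [[0.5396, -0.3413, 0.026], [0.5726, -0.3545, 0.026], [0.5161, -0.4157, 0.026], [0.5503, -0.4307, 0.026]] [ 0.54461672 -0.38554846  0.026     ]
```

```bash
cat >> h.py <<'E'
def pose():
    s=robot.read_state(); M=R.from_rotvec(s["orientation"]).as_matrix()
    return np.array(s["tool_pos"]),np.arctan2(M[1,1],M[0,1]),M  # yaw = heading of tool y
def plan(*W,lim=220,tl=.7):
    "waypoints (x,y,z,yaw): prints shift mm / turn per call, chained, level tool assumed after the first"
    p,y,M=pose();q0=robot.read_state()["q"];print('at',p.round(4),'yaw',round(y,4),'tilt',np.round(np.arccos(-M[2,2]),4),'q6',round(q0[5],2))
    for x,yy,z,w in W:
        t=np.array([x,yy,z]);dw=(w-y+np.pi)%(2*np.pi)-np.pi
        n=int(max(np.ceil(np.linalg.norm(t-p)*1000/lim),np.ceil(abs(dw)/tl),1))
        st=(t-p)/n
        for i in range(n):
            X=np.array([np.sin(y),-np.cos(y),0])*-1;Y=np.array([np.cos(y),np.sin(y),0])
            print('  call',round(st@X*1000,1),round(st@Y*1000,1),round(-st[2]*1000,1),round(-dw/n,4));y+=dw/n
        p=t
E
python3 - <<'E'
from h import *
p,y,M=pose();print(M.round(3))
m=robot.camera_model('wrist');C=R.from_rotvec(m['rotation']).as_matrix()
print((M.T@(m['eye']-p)).round(4),(M.T@C).round(3))
plan((.61,.25,.2,-.079))
E
```

```text
[[-0.914  0.406 -0.001]
 [ 0.406  0.914 -0.001]
 [ 0.    -0.001 -1.   ]]
[ 0.0725 -0.0005 -0.1721] [[ 0.001 -0.965 -0.261]
 [ 1.     0.001 -0.   ]
 [ 0.001 -0.261  0.965]]
at [0.2432 0.548  0.2118] yaw 1.153 tilt 0.0014 q6 -0.09
  call -152.0 -41.2 3.9 0.4107
  call -155.8 22.9 3.9 0.4107
  call -133.7 83.2 3.9 0.4107
```

Emit:
arm_command(increments="0 -152 -41 4 0.41;0 -152 -41 4 0.41;0 -152 -41 4 0.41;0 -152 -41 4 0.41;0 -152 -41 4 0.41")

```text
t: 0.65
tool_pos: [0.3668, 0.4481, 0.2082]
orientation: [-1.266, -2.875, 0.001]
force: [-0.9, 0.2, -0.5]
opening: 0.093
gripper_force: 0.0
```

Emit:
arm_command(increments="0 -156 23 4 0.41;0 -156 23 4 0.41;0 -156 23 4 0.41;0 -156 23 4 0.41;0 -156 23 4 0.41")

```text
t: 1.15
tool_pos: [0.4882, 0.3501, 0.2042]
orientation: [-1.821, -2.559, 0.001]
force: [0.2, -0.4, -0.4]
opening: 0.0928
gripper_force: 0.0
```

Emit:
arm_command(increments="0.73 -134 83 4 0.41;0.73 -134 83 4 0.41;0.73 -134 83 4 0.41;0.73 -134 83 4 0.41;0.73 -134 83 4 0.41")

```text
t: 1.65
tool_pos: [0.61, 0.2515, 0.2001]
orientation: [-2.302, -2.136, 0.001]
force: [-1.1, 1.0, 0.1]
opening: 0.0578
gripper_force: 0.0
```

```bash
python3 - <<'E'
from h import *
m,im=shot('wrist','pics/w1.png')
print(proj(m,[[.627,.3124,.062],[.6176,.1881,.062]]),robot.read_state()['opening'])
plan((.622,.25,.2,-.079),(.622,.25,.066,-.079))
E
```

```text
[[342.90392914 120.73237679]
 [341.33378414 252.46004578]] 0.053517072661437216
at [0.6092 0.2524 0.2003] yaw -0.0737 tilt 0.0014 q6 0.39
  call -1.5 12.9 0.3 0.0053
  call 0.0 0.0 134.0 -0.0
```

View pics/w1.png

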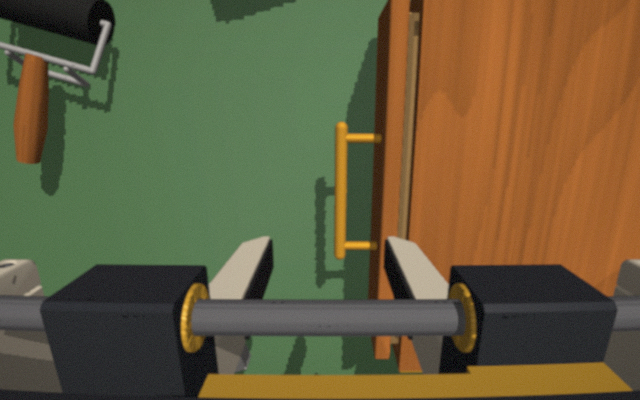

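Wrist view: handle bar from (341,122) to (340,258), matching the projected estimate within ~1–3 mm; fingers will straddle it. Descending.

Emit:
arm_command(increments="0.73 2 12 0 0.005;0.73 2 12 0 0.005;0.73 2 12 0 0.005;0.73 2 12 0 0.005;0.73 2 12 0 0.005", grip_force=30)

```text
t: 2.2
tool_pos: [0.6218, 0.2522, 0.2008]
orientation: [-2.309, -2.13, 0.0]
force: [-0.4, 0.4, -0.2]
opening: 0.0252
gripper_force: 0.0
```

Emit:
arm_command(increments="0.73 0 0 20 0;0.73 0 0 50 0;0.73 0 0 80 0;0.73 0 0 110 0;0.73 0 0 132 0")

```text
t: 2.7
tool_pos: [0.6212, 0.2512, 0.0663]
orientation: [-2.31, -2.128, 0.003]
force: [0.3, 0.0, 0.2]
opening: 0.025
gripper_force: 0.0
```

Emit:
arm_command(increments="1 0 0 0 0;1 0 0 0 0;1 0 0 0 0;1 0 0 0 0;1 0 0 0 0")

```text
t: 3.2
tool_pos: [0.6235, 0.2518, 0.0703]
orientation: [2.31, 2.128, 0.004]
force: [-1.0, -0.1, -0.6]
opening: 0.0003
gripper_force: 0.0
```

```bash
python3 - <<'E'
from h import *
s=robot.read_state();print(s['force'],s['opening'],s['gripper_force'])
p=pose()[0];d=.17
x,y=p[0]-d*np.cos(.079),p[1]+d*np.sin(.079)
plan((x,y,p[2],-.079),lim=90)
E
```

```text
[-0.99670531 -0.12160033 -0.57141402] 0.0003253298372634319 0.0
at [0.6235 0.2518 0.0703] yaw -0.082 tilt 0.0025 q6 0.39
  call -0.3 -85.0 -0.0 -0.0015
  call -0.1 -85.0 -0.0 -0.0015
```

```bash
python3 - <<'E'
from h import *
m,im=shot('wrist','pics/w2.png')
m2,b=shot('scene','pics/s2.png');m3,c=shot('side','pics/d2.png')
B=cv2.resize(b[100:220,370:520],None,fx=4,fy=4)[:400];A=cv2.resize(c[120:220,280:430],None,fx=4,fy=4)
out=np.vstack([np.hstack([im[:300,240:440],B[:300,:600]]),np.zeros((300,800,3),np.uint8)]);out[300:,200:800]=A[50:350]
cv2.imwrite('pics/m2.png',out)
E
```

```text
(no output)
```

View pics/m2.png

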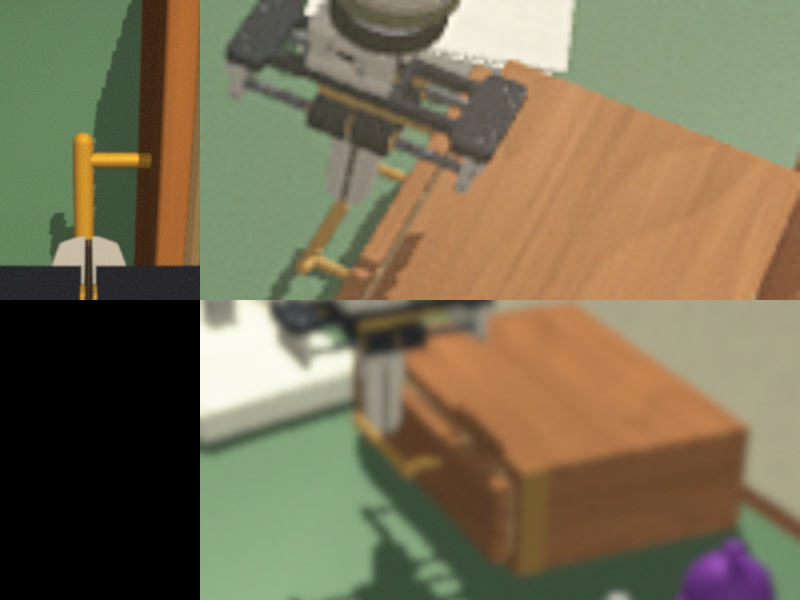

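```bash
python3 - <<'E'
from h import *
ms,md=robot.camera_model('scene'),robot.camera_model('side')
print(tri([(ms,(396.3,166.3)),(md,(332.5,175))]))
# fingertips: scene out(345,203) -> ; side out(380,432)
print(tri([(ms,(370+145/4,100+203/4)),(md,(280+180/4,120+182/4))]))
p,y,M=pose();print(proj(ms,[p+M[:,2]*.025,p,p+M[:,2]*.006]),proj(md,[p+M[:,2]*.025,p]))
mw=robot.camera_model('wrist');print(proj(mw,[p+M[:,2]*.025,p]))
E
```

```text
(array([0.61972875, 0.18976485, 0.06110832]), np.float64(0.0012350215750546918))
(array([0.62486655, 0.25328061, 0.06785436]), np.float64(0.001673348288238356))
[[404.09136344 155.62188989]
 [405.34570746 150.02278695]
 [405.04105154 151.3832018 ]] [[325.09871792 171.88446991]
 [325.06287745 165.73467164]]
[[328.64244582 231.61255522]
 [328.68326218 247.63336993]]
```

```bash
python3 - <<'E'
from h import *
p,y,M=pose();mw=robot.camera_model('wrist')
for z in(0,.006,.012,.025):
  print(z,proj(mw,[p+M@[.0075,.001,z],p+M@[.0075,.015,z],p+M@[-.0075,.015,z],p+M@[.0075,.028,z]]).round(0).tolist())
im=cv2.imread('pics/w2.png');crop(im,250,150,410,290,4.5,'pics/c3.png')
E
```

```text
0 [[331.0, 234.0], [357.0, 235.0], [356.0, 260.0], [381.0, 234.0]]
0.006 [[331.0, 231.0], [356.0, 231.0], [355.0, 256.0], [380.0, 231.0]]
0.012 [[330.0, 227.0], [355.0, 227.0], [355.0, 252.0], [378.0, 227.0]]
0.025 [[330.0, 220.0], [354.0, 220.0], [353.0, 243.0], [375.0, 220.0]]
```

View pics/c3.png

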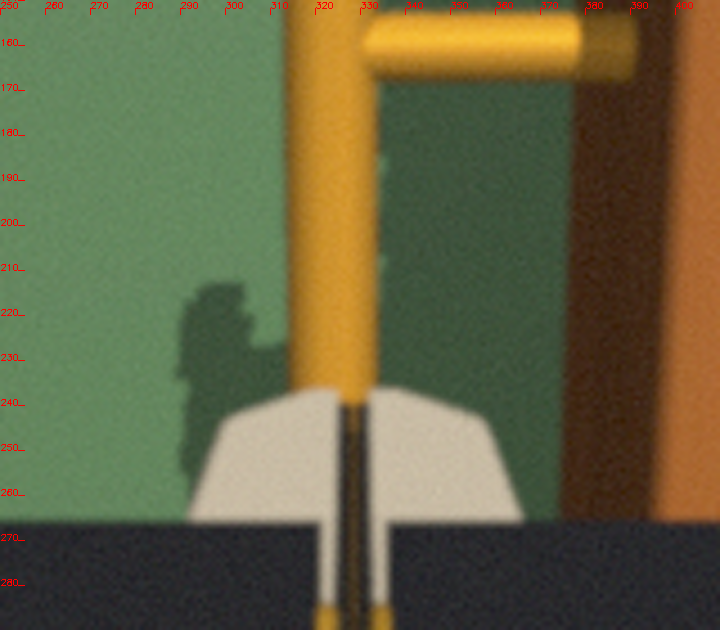

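c3: closed fingertips (325,237) sit over the bar (its edges 313–333), so the bar was squeezed out below: true tips are only ~3 mm ahead of TCP. Retry 22 mm lower (safe either way).

Emit:
arm_command(increments="0.73 0 0 -10 0;0.73 0 0 -10 0;0.73 0 0 -10 0;0.73 0 0 -10 0;0.73 0 0 -10 0")

```text
t: 3.85
tool_pos: [0.6224, 0.2514, 0.0784]
orientation: [-2.31, -2.128, 0.001]
force: [-0.2, -0.8, 0.3]
opening: 0.025
gripper_force: 0.0
```

Emit:
arm_command(increments="0.73 0 -2 10 0;0.73 0 -2 20 0;0.73 0 -2 28 0;0.73 0 -2 28 0;0.73 0 -2 28 0")

```text
t: 4.35
tool_pos: [0.6201, 0.2515, 0.0499]
orientation: [-2.31, -2.128, 0.002]
force: [-0.4, -0.3, 0.5]
opening: 0.0252
gripper_force: 0.0
```

Emit:
arm_command(increments="1 0 0 0 0;1 0 0 0 0;1 0 0 0 0;1 0 0 0 0;1 0 0 0 0")

```text
t: 4.85
tool_pos: [0.621, 0.2518, 0.0513]
orientation: [2.31, 2.128, 0.002]
force: [-0.2, -0.1, 2.9]
opening: 0.0095
gripper_force: 30.0
```

Emit:
arm_command(increments="1 0 -20 0 0;1 0 -45 0 0;1 0 -70 0 0;1 0 -85 0 0;1 0 -85 0 0")

```text
t: 5.35
tool_pos: [0.5344, 0.2586, 0.0512]
orientation: [2.31, 2.129, -0.001]
force: [-0.9, -1.6, 4.0]
opening: 0.0101
gripper_force: 30.0
```

Emit:
arm_command(increments="1 0 -25 0 0;1 0 -50 0 0;1 0 -70 0 0;1 0 -82 0 0;1 0 -83 0 0")

```text
t: 5.85
tool_pos: [0.4626, 0.2642, 0.0519]
orientation: [2.301, 2.119, 0.024]
force: [48.9, -6.1, -32.9]
opening: 0.0104
gripper_force: 30.0
```

Emit:
arm_command(increments="1 0 0 0 0;1 0 0 0 0;1 0 0 0 0")

```text
t: 6.15
tool_pos: [0.4626, 0.2642, 0.0519]
orientation: [2.303, 2.118, 0.021]
force: [42.6, -4.5, -27.9]
opening: 0.01
gripper_force: 30.0
```

Emit:
arm_command(increments="0.73 0 3 0 0;0.73 0 3 0 0;0.73 0 3 0 0;0.73 0 3 -40 0;0.73 0 3 -80 0")

```text
t: 6.65
tool_pos: [0.4542, 0.2646, 0.1297]
orientation: [-2.309, -2.128, 0.007]
force: [0.7, 0.3, -0.8]
opening: 0.0253
gripper_force: 0.0
```

```bash
python3 - <<'E'
from h import *
plan((.58,.262,.26,1.492))
E
```

```text
at [0.4542 0.2646 0.1297] yaw -0.0817 tilt 0.0049 q6 0.51
  call 2.6 41.9 -43.4 -0.5246
  call -18.7 37.5 -43.4 -0.5246
  call -35.0 23.1 -43.4 -0.5246
```

Emit:
arm_command(increments="0 0 0 -43 -0.13;0 3 42 -43 -0.26;0 3 42 -43 -0.39;0 3 42 -43 -0.525;0 3 42 -43 -0.525")

```text
t: 7.15
tool_pos: [0.4978, 0.2648, 0.1731]
orientation: [-1.675, -2.656, 0.001]
force: [-0.7, -0.3, 0.6]
opening: 0.0606
gripper_force: 0.0
```

Emit:
arm_command(increments="0 -19 37 -43 -0.525;0 -19 37 -43 -0.525;0 -19 37 -43 -0.525;0 -19 37 -43 -0.525;0 -19 37 -43 -0.525")

```text
t: 7.65
tool_pos: [0.5394, 0.2636, 0.2165]
orientation: [-0.936, -2.998, 0.0]
force: [-0.2, 0.0, -0.7]
opening: 0.093
gripper_force: 0.0
```

Emit:
arm_command(increments="0 -35 23 -43 -0.525;0 -35 23 -43 -0.525;0 -35 23 -43 -0.525;0 -35 23 -43 -0.525;0 -35 23 -43 -0.525")

```text
t: 8.15
tool_pos: [0.5813, 0.2627, 0.2594]
orientation: [-0.127, -3.138, 0.0]
force: [0.9, -0.4, -0.4]
opening: 0.0927
gripper_force: 0.0
```

```bash
python3 - <<'E'
from h import *
m,im=shot('wrist','pics/w4.png');np.save('w4.npy',m,allow_pickle=True)
print(pose()[:2])
E
```

```text
(array([0.58130842, 0.26266968, 0.25937306]), np.float64(1.487767537588097))
```

View pics/w4.png

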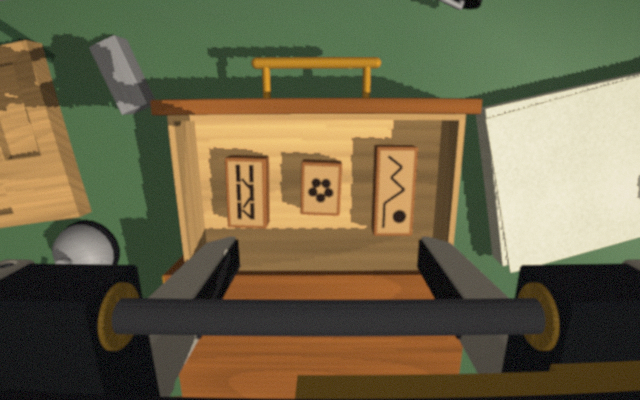

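w4: drawer open; bamboo (mid) top face centre (247,191), five discs (short) (321,188), hills/moon (long) (394,190), handle ends (254,62),(380,62). All three present, gaps ~42 mm. I take a second, shifted wrist view and track the corners for heights.

Emit:
arm_command(increments="0 0 -40 0 0;0 0 -40 0 0;0 0 -40 0 0")

```text
t: 8.5
tool_pos: [0.5784, 0.2222, 0.2597]
orientation: [-0.13, -3.139, -0.0]
force: [-0.4, -0.0, 0.6]
opening: 0.0934
gripper_force: 0.0
```

```bash
cat >> h.py <<'E'
def track(ma,a,mb,b,pts,z):
    "LK from picture a to b, started at the projection of height z -> [x y z miss]"
    P=np.array(pts,np.float32).reshape(-1,1,2);I=np.array([proj(mb,atz(ma,p,z))[0] for p in pts],np.float32).reshape(-1,1,2)
    g=lambda i:cv2.cvtColor(i,cv2.COLOR_BGR2GRAY)
    N,st,er=cv2.calcOpticalFlowPyrLK(g(a),g(b),P,I,winSize=(13,13),maxLevel=0,flags=cv2.OPTFLOW_USE_INITIAL_FLOW)
    out=[]
    for p,n in zip(pts,N[:,0]): x,e=tri([(ma,p),(mb,n)]);out.append([*x,e])
    return np.array(out),N[:,0]
E
python3 - <<'E'
from h import *
a=cv2.imread('pics/w4.png');ma=np.load('w4.npy',allow_pickle=True).item()
mb,b=shot('wrist','pics/w5.png');np.save('w5.npy',mb,allow_pickle=True)
C={'mid':[(229,157),(267,157),(266,226),(228,226)],'short':[(303,162),(340,161),(339,214),(302,214)],'long':[(377,147),(415,146),(411,234),(374,234)]}
for n,c in C.items():
    T,N=track(ma,a,mb,b,c,.048);print(n,T.round(4).tolist())
    c=np.array([atz(ma,p,.048) for p in c]);ce=c.mean(0);v=c[2]+c[3]-c[0]-c[1]
    print('  at.048',ce.round(4),'yaw',np.arctan2(v[1],v[0]).round(3),'L',np.linalg.norm(v)/2,'W',np.linalg.norm(c[1]-c[0]),np.linalg.norm(c[2]-c[3]))
h=np.array([atz(ma,p,.062) for p in[(254,62),(380,62)]]);print('handle',h.round(4),h.mean(0).round(4))
plan((.56,-.19,.26,1.623))
E
```

```text
mid [[0.5513, 0.1526, 0.0452, 0.0001], [0.5579, 0.191, 0.0216, 0.0001], [0.6394, 0.1817, 0.0352, 0.0], [0.6312, 0.1404, 0.0504, 0.0003]]
  at.048 [0.5931 0.1684 0.048 ] yaw -0.155 L 0.0814929968333767 W 0.04262683229848405 0.04497098145359814
short [[0.5644, 0.2349, 0.0413, 0.0001], [0.5679, 0.277, 0.0341, 0.0001], [0.6278, 0.2711, 0.0459, 0.0001], [0.6241, 0.2281, 0.0468, 0.0001]]
  at.048 [0.5951 0.2529 0.048 ] yaw -0.104 L 0.06130894143525805 W 0.04134940414848647 0.04301671679380779
long [[0.5547, 0.3201, 0.037, 0.0], [0.5555, 0.3606, 0.0485, 0.0001], [0.6564, 0.3527, 0.0554, 0.0003], [0.6571, 0.311, 0.0442, 0.0003]]
  at.048 [0.6058 0.3361 0.048 ] yaw -0.07 L 0.1028334490875519 W 0.04216620255420631 0.043929126375791674
handle [[0.4563 0.1972 0.062 ]
 [0.4667 0.3239 0.062 ]] [0.4615 0.2605 0.062 ]
at [0.5784 0.2228 0.2597] yaw 1.4895 tilt 0.0004 q6 -1.2
  call -7.6 -206.5 -0.1 -0.0667
  call 6.2 -206.5 -0.1 -0.0667
```

Emit:
arm_command(increments="0 -8 -207 0 -0.067;0 -8 -207 0 -0.067;0 -8 -207 0 -0.067;0 -8 -207 0 -0.067;0 -8 -207 0 -0.067")

```text
t: 9.05
tool_pos: [0.5704, 0.0115, 0.2597]
orientation: [0.026, 3.141, -0.002]
force: [0.4, 0.2, -0.0]
opening: 0.093
gripper_force: 0.0
```

Emit:
arm_command(increments="0 6 -207 0 -0.067;0 6 -207 0 -0.067;0 6 -207 0 -0.067;0 6 -207 0 -0.067;0 6 -207 0 -0.067")

```text
t: 9.55
tool_pos: [0.5619, -0.1952, 0.2593]
orientation: [0.08, -3.14, 0.002]
force: [0.5, 0.7, -0.5]
opening: 0.0931
gripper_force: 0.0
```

```bash
python3 - <<'E'
from h import *
m,im=shot('wrist','pics/w6.png');np.save('w6.npy',m,allow_pickle=True)
crop(im,140,20,440,240,2.66,'pics/c6.png')
print(pose()[:2])
E
```

```text
(array([ 0.56214542, -0.19381236,  0.25926398]), np.float64(1.6220792031486875))
```

View pics/c6.png

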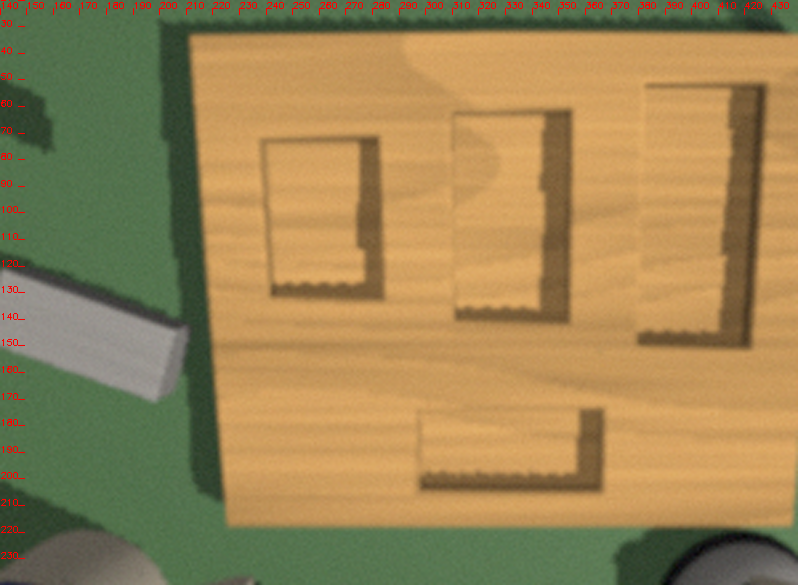

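Emit:
arm_command(increments="0 40 0 0 0;0 40 0 0 0;0 40 0 0 0")

```text
t: 9.9
tool_pos: [0.5226, -0.1917, 0.2598]
orientation: [-0.089, 3.14, 0.001]
force: [0.4, 0.5, 0.5]
opening: 0.0928
gripper_force: 0.0
```

```bash
python3 - <<'E'
from h import *
m,im=shot('wrist','pics/w7.png');np.save('w7.npy',m,allow_pickle=True)
print(pose()[:2])
E
```

```text
(array([ 0.52325883, -0.19198557,  0.26029261]), np.float64(1.627927287103767))
```

c6: pocket rims clearly read — short (261–384,137–299), mid (453–572,110–322), long (638–767,84–347), slot (418–604,408–490) in crop pixels; gauge end at left, unmoved.

```bash
python3 - <<'E'
from h import *
L=lambda n:(cv2.imread(f'pics/{n}.png'),np.load(n+'.npy',allow_pickle=True).item())
a,ma=L('w6');b,mb=L('w7')
C={'short':[(261,140),(380,137),(384,299),(272,299)],'mid':[(453,111),(572,110),(569,322),(455,321)],'long':[(646,86),(767,84),(751,347),(638,345)],'slot':[(418,408),(604,408),(602,490),(420,490)]}
for n,c in C.items():
    c=[(140+x/2.66,20+y/2.66) for x,y in c]
    T,N=track(ma,a,mb,b,c,.024);print(n,'z',T[:,2].round(4),'c',T.mean(0).round(4))
    for mm,cc in((ma,c),(mb,N)):
        q=np.array([atz(mm,p,.024) for p in cc]);v=q[2]+q[3]-q[0]-q[1];w=q[1]+q[2]-q[0]-q[3]
        print('  ',q.mean(0).round(4),'yaw',np.arctan2(v[1],v[0]).round(3),np.arctan2(-w[0],w[1]).round(3),'Lx',(np.linalg.norm(v)/2).round(4),'Ly',(np.linalg.norm(w)/2).round(4))
E
```

```text
short z [0.0267 0.0237 0.0231 0.0235] c [ 4.858e-01 -2.754e-01  2.420e-02  1.000e-04]
   [ 0.4858 -0.2755  0.024 ] yaw 0.055 0.058 Lx 0.0667 Ly 0.0498
   [ 0.4858 -0.2755  0.024 ] yaw 0.054 0.061 Lx 0.0665 Ly 0.0501
mid z [0.0087 0.0232 0.0229 0.0211] c [ 4.807e-01 -1.952e-01  1.890e-02  1.000e-04]
   [ 0.4811 -0.195   0.024 ] yaw 0.052 0.051 Lx 0.0875 Ly 0.0499
   [ 0.4806 -0.1949  0.024 ] yaw 0.048 0.036 Lx 0.088 Ly 0.0499
long z [0.0523 0.0243 0.0232 0.0224] c [ 0.4778 -0.1136  0.0306  0.0017]
   [ 0.4771 -0.1143  0.024 ] yaw 0.054 0.056 Lx 0.1085 Ly 0.0504
   [ 0.4768 -0.111   0.024 ] yaw -0.008 0.053 Lx 0.1086 Ly 0.0442
slot z [0.0275 0.0218 0.0235 0.0235] c [ 5.824e-01 -1.899e-01  2.410e-02  2.000e-04]
   [ 0.5824 -0.19    0.024 ] yaw 0.054 0.052 Lx 0.0383 Ly 0.0838
   [ 0.5824 -0.1901  0.024 ] yaw 0.062 0.054 Lx 0.0382 Ly 0.0845
```

```bash
python3 - <<'E'
from h import *
p,y,M=pose();m=robot.camera_model('wrist')
for z in(-.01,0,.01,.025): print(z,proj(m,[p+M@[.0075,s*.0465,z] for s in(-1,1)]).round(0).tolist())
im=cv2.imread('pics/w7.png');im4=cv2.imread('pics/w4.png')
o=np.hstack([im4[200:300,140:500]]);crop(im4,180,210,460,300,2.8,'pics/c7.png')
E
```

```text
-0.01 [[237.0, 243.0], [421.0, 243.0]]
0 [[242.0, 236.0], [416.0, 236.0]]
0.01 [[246.0, 230.0], [412.0, 230.0]]
0.025 [[252.0, 221.0], [406.0, 221.0]]
```

View pics/c7.png

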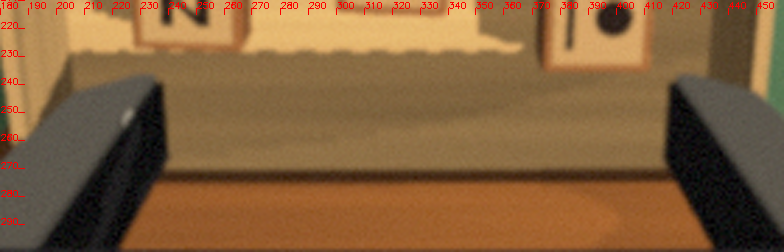

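c7: open fingertips' inner edges at (238,241)/(418,241) match about the TCP level, not 25 mm ahead. I'll verify by a gentle touch on the bed board (z = 24 mm).

```bash
python3 - <<'E'
from h import *
plan((.545,-.19,.055,1.624))
E
```

```text
at [ 0.5233 -0.192   0.2603] yaw 1.6279 tilt 0.0016 q6 -2.07
  call -21.8 0.7 205.3 0.0039
```

Emit:
arm_command(increments="0 -22 1 50 0;0 -22 1 100 0;0 -22 1 150 0;0 -22 1 190 0;0 -22 1 205 0")

```text
t: 10.45
tool_pos: [0.5421, -0.1886, 0.0496]
orientation: [0.09, -3.134, -0.005]
force: [-0.6, 0.2, -0.2]
opening: 0.0924
gripper_force: 0.0
```

Emit:
arm_command(increments="0 0 0 2 0;0 0 0 4 0;0 0 0 6 0;0 0 0 8 0;0 0 0 8 0")

```text
t: 10.95
tool_pos: [0.545, -0.1917, 0.048]
orientation: [-0.088, 3.138, -0.002]
force: [-0.2, 0.7, 0.3]
opening: 0.0931
gripper_force: 0.0
```

Emit:
arm_command(increments="0 0 0 2 0;0 0 0 4 0;0 0 0 6 0;0 0 0 6 0")

```text
t: 11.35
tool_pos: [0.5438, -0.1911, 0.0401]
orientation: [0.088, -3.14, -0.001]
force: [0.1, 0.1, 0.2]
opening: 0.0927
gripper_force: 0.0
```

Emit:
arm_command(increments="0 0 0 2 0;0 0 0 4 0;0 0 0 6 0;0 0 0 6 0")

```text
t: 11.75
tool_pos: [0.5439, -0.1912, 0.0342]
orientation: [0.088, -3.14, -0.0]
force: [-0.4, 0.4, 1.5]
opening: 0.093
gripper_force: 0.0
```

Emit:
arm_command(increments="0 0 0 2 0;0 0 0 4 0;0 0 0 4 0")

```text
t: 12.05
tool_pos: [0.5439, -0.1912, 0.0302]
orientation: [0.088, -3.14, -0.0]
force: [-1.0, -0.3, -0.0]
opening: 0.0927
gripper_force: 0.0
```

Emit:
arm_command(increments="0 0 0 2 0;0 0 0 4 0;0 0 0 4 0")

```text
t: 12.35
tool_pos: [0.5439, -0.1912, 0.0262]
orientation: [0.088, -3.14, -0.0]
force: [0.0, -0.7, 0.0]
opening: 0.0929
gripper_force: 0.0
```

Emit:
arm_command(increments="0 0 0 1 0;0 0 0 2 0;0 0 0 2 0")

```text
t: 12.65
tool_pos: [0.5441, -0.1913, 0.0245]
orientation: [0.088, -3.14, -0.0]
force: [0.3, 1.0, -0.1]
opening: 0.0929
gripper_force: 0.0
```

Emit:
arm_command(increments="0 0 0 1 0;0 0 0 2 0;0 0 0 2 0")

```text
t: 12.95
tool_pos: [0.5441, -0.1912, 0.0225]
orientation: [0.088, -3.14, -0.0]
force: [0.0, -0.7, -0.6]
opening: 0.093
gripper_force: 0.0
```

Emit:
arm_command(increments="0 0 0 1 0;0 0 0 2 0;0 0 0 2 0")

```text
t: 13.25
tool_pos: [0.544, -0.1912, 0.0204]
orientation: [0.088, -3.14, -0.0]
force: [-0.0, 0.8, -0.2]
opening: 0.093
gripper_force: 0.0
```

Emit:
arm_command(increments="0 0 0 1 0;0 0 0 2 0;0 0 0 2 0")

```text
t: 13.55
tool_pos: [0.544, -0.1912, 0.0184]
orientation: [0.088, -3.14, -0.0]
force: [0.6, -0.6, -0.3]
opening: 0.0927
gripper_force: 0.0
```

Emit:
arm_command(increments="0 0 0 1 0;0 0 0 2 0;0 0 0 2 0")

```text
t: 13.85
tool_pos: [0.5442, -0.1913, 0.0183]
orientation: [0.088, -3.14, -0.0]
force: [-6.9, 3.6, 15.2]
opening: 0.0929
gripper_force: 7.6
```

Emit:
arm_command(increments="0 0 0 1 0;0 0 0 2 0;0 0 0 2 0")

```text
t: 14.15
tool_pos: [0.5443, -0.1913, 0.0182]
orientation: [0.089, -3.14, -0.0]
force: [-16.1, 5.9, 32.3]
opening: 0.093
gripper_force: 16.2
```

Touch at TCP z = 18.3 mm: open tips are ~6 mm behind the TCP (the linkage evidently arcs). I check the same at a block-width opening.

Emit:
arm_command(increments="0.48 0 0 -30 0;0.48 0 0 -30 0;0.48 0 0 -30 0;0.48 0 0 -30 0;0.48 0 0 -30 0")

```text
t: 14.65
tool_pos: [0.5433, -0.1909, 0.0433]
orientation: [0.088, -3.138, -0.001]
force: [0.3, -0.3, -0.7]
opening: 0.0576
gripper_force: 0.0
```

Emit:
arm_command(increments="0.48 0 0 5 0;0.48 0 0 10 0;0.48 0 0 14 0;0.48 0 0 16 0;0.48 0 0 16 0")

```text
t: 15.15
tool_pos: [0.5437, -0.1911, 0.0279]
orientation: [0.088, -3.139, -0.001]
force: [-0.2, 0.3, -0.6]
opening: 0.0484
gripper_force: 0.0
```

Emit:
arm_command(increments="0.48 0 0 1 0;0.48 0 0 2 0;0.48 0 0 2 0")

```text
t: 15.45
tool_pos: [0.5442, -0.1913, 0.0267]
orientation: [-0.088, 3.14, -0.0]
force: [0.3, -0.1, -0.3]
opening: 0.0483
gripper_force: 0.0
```

Emit:
arm_command(increments="0.48 0 0 1 0;0.48 0 0 2 0;0.48 0 0 2 0")

```text
t: 15.75
tool_pos: [0.5441, -0.1912, 0.0245]
orientation: [0.088, -3.14, -0.0]
force: [0.2, -0.7, -0.1]
opening: 0.0483
gripper_force: 0.0
```

Emit:
arm_command(increments="0.48 0 0 1 0;0.48 0 0 2 0;0.48 0 0 2 0")

```text
t: 16.05
tool_pos: [0.544, -0.1913, 0.0224]
orientation: [0.088, -3.14, -0.0]
force: [0.6, 0.8, 0.2]
opening: 0.0484
gripper_force: 0.0
```

Emit:
arm_command(increments="0.48 0 0 1 0;0.48 0 0 2 0;0.48 0 0 2 0")

```text
t: 16.35
tool_pos: [0.544, -0.1913, 0.0204]
orientation: [0.088, -3.14, -0.0]
force: [-0.3, 0.3, 0.5]
opening: 0.0479
gripper_force: 0.0
```

Emit:
arm_command(increments="0.48 0 0 1 0;0.48 0 0 2 0;0.48 0 0 2 0")

```text
t: 16.65
tool_pos: [0.5441, -0.1912, 0.0184]
orientation: [0.088, -3.14, -0.0]
force: [-0.8, 0.1, 0.1]
opening: 0.0486
gripper_force: 0.0
```

Emit:
arm_command(increments="0.48 0 0 1 0;0.48 0 0 2 0;0.48 0 0 2 0")

```text
t: 16.95
tool_pos: [0.5442, -0.1913, 0.0182]
orientation: [0.088, -3.14, -0.0]
force: [-8.3, 2.6, 16.1]
opening: 0.0487
gripper_force: 7.6
```

```bash
python3 - <<'E'
from h import *
plan((.545,-.19,.16,1.5),(.593,.168,.16,1.47),lim=230)
E
```

```text
at [ 0.5442 -0.1913  0.0182] yaw 1.6271 tilt 0.0003 q6 -2.05
  call -0.9 1.2 -141.8 0.1271
  call -11.3 180.2 -0.0 0.015
  call -8.6 180.4 -0.0 0.015
```

Tips = TCP z + 5.8 mm at both openings. Move back towards the drawer, and read block corners enlarged.

Emit:
arm_command(increments="0.35 0 0 -40 0.05;0.35 0 0 -80 0.127;0.35 0 0 -120 0.127;0.35 0 0 -142 0.127;0.35 0 0 -142 0.127")

```text
t: 17.45
tool_pos: [0.5468, -0.1925, 0.1637]
orientation: [0.111, 3.132, -0.005]
force: [0.1, -0.7, 0.4]
opening: 0.0604
gripper_force: 0.0
```

Emit:
arm_command(increments="0.35 -11 180 0 0.015;0.35 -11 180 0 0.015;0.35 -11 180 0 0.015;0.35 -11 180 0 0.015;0.35 -11 180 0 0.015")

```text
t: 17.95
tool_pos: [0.5672, -0.0085, 0.1569]
orientation: [-0.128, -3.137, -0.002]
force: [0.3, -0.5, -1.3]
opening: 0.0602
gripper_force: 0.0
```

```bash
python3 - <<'E'
from h import *
crop(cv2.imread('pics/w4.png'),220,138,424,242,3.9,'pics/c8.png')
E
```

```text
(no output)
```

View pics/c8.png

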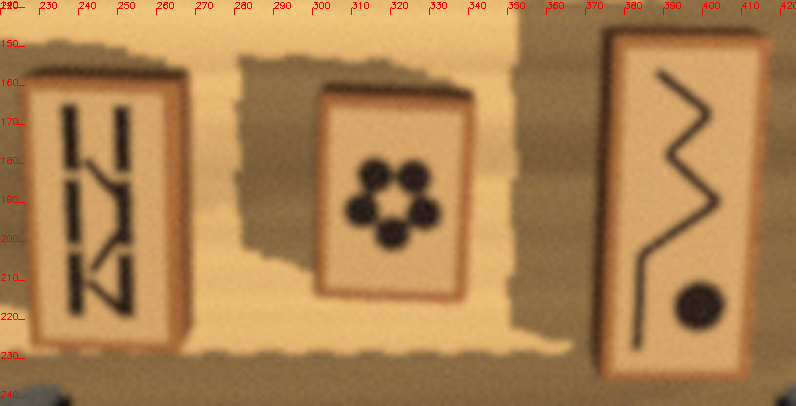

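c8 (scale 3.9, origin 220,138): pale faces mid (32,84)-(165,82)-(167,344)-(37,342), short (330,97)-(468,100)-(462,296)-(324,290), long (625,50)-(765,53)-(744,375)-(608,372).

```bash
python3 - <<'E'
from h import *
ma=np.load('w4.npy',allow_pickle=True).item()
C={'mid':[(32,84),(165,82),(167,344),(37,342)],'short':[(330,97),(468,100),(462,296),(324,290)],'long':[(625,50),(765,53),(744,375),(608,372)]}
for n,c in C.items():
    q=np.array([atz(ma,(220+x/3.9,138+y/3.9),.048) for x,y in c]);v=q[2]+q[3]-q[0]-q[1];w=q[1]+q[2]-q[0]-q[3]
    print(n,q.mean(0).round(4),'yaw',np.arctan2(v[1],v[0]).round(3),np.arctan2(-w[0],w[1]).round(3),'L',(np.linalg.norm(v)/2).round(4),(np.linalg.norm(w)/2).round(4))
plan((.5936,.168,.16,1.571-.15),(.5936,.168,.031,1.571-.15),lim=230)
E
```

```text
mid [0.5942 0.1662 0.048 ] yaw -0.129 -0.082 L 0.0787 0.0389
short [0.5956 0.2535 0.048 ] yaw -0.115 -0.114 L 0.0583 0.0404
long [0.6084 0.3377 0.048 ] yaw -0.087 -0.102 L 0.0973 0.0408
at [ 0.5672 -0.0085  0.1569] yaw 1.4893 tilt 0.0025 q6 -1.6
  call -11.9 178.1 -3.1 0.0683
  call 0.0 0.0 129.0 -0.0
```

Emit:
arm_command(increments="0.35 -12.4 177 -3 0.05;0.35 -12.4 177 -3 0.05;0.35 -12.4 177 -3 0.05;0.35 -12.4 177 -3 0.05;0.35 -12.4 177 -3 0.05", grip_force=40)

```text
t: 18.45
tool_pos: [0.595, 0.1654, 0.1601]
orientation: [-0.208, -3.133, -0.0]
force: [0.2, 0.2, 0.5]
opening: 0.0607
gripper_force: 0.0
```

Emit:
arm_command(increments="0.35 0 0 45 0;0.35 0 0 85 0;0.35 0 0 100 0;0.35 0 0 100 0;0.35 0 0 100 0")

```text
t: 18.95
tool_pos: [0.5962, 0.162, 0.0628]
orientation: [0.214, 3.133, 0.0]
force: [0.9, 1.1, 0.5]
opening: 0.0599
gripper_force: 0.0
```

```bash
python3 - <<'E'
from h import *
plan((.594,.167,.031,1.571-.13))
E
```

```text
at [0.5962 0.162  0.0628] yaw 1.4341 tilt 0.0008 q6 -1.25
  call 2.8 4.7 31.8 -0.0069
```

Emit:
arm_command(increments="0.35 2.8 4.7 0 -0.007;0.35 2.8 4.7 15 -0.007;0.35 2.8 4.7 25 -0.007;0.35 2.8 4.7 32 -0.007;0.35 2.8 4.7 32 -0.007")

```text
t: 19.45
tool_pos: [0.5918, 0.1676, 0.0276]
orientation: [-0.202, -3.132, 0.001]
force: [-0.5, 0.4, 0.0]
opening: 0.0605
gripper_force: 0.0
```

Emit:
arm_command(increments="1 0 0 0 0;1 0 0 0 0;1 0 0 0 0;1 0 0 0 0;1 0 0 0 0")

```text
t: 19.95
tool_pos: [0.5937, 0.1678, 0.0301]
orientation: [0.202, 3.134, 0.0]
force: [0.5, -0.7, 0.7]
opening: 0.046
gripper_force: 40.0
```

```bash
python3 - <<'E'
from h import *
s=robot.read_state();print(s['force'],s['opening'],s['gripper_force'])
p=pose()[0]
plan((p[0],p[1],.135,1.441),(.4811,-.195,.135,1.624),lim=230)
E
```

```text
[ 0.50394126 -0.73571077  0.68525129] 0.04595198637257148 39.97700214385986
at [0.5937 0.1678 0.0301] yaw 1.4419 tilt 0.0008 q6 -1.25
  call 0.0 0.0 -104.9 0.0009
  call 32.3 -187.2 -0.0 -0.0915
  call 49.3 -183.4 -0.0 -0.0915
```

Emit:
arm_command(increments="1 0 0 -25 0;1 0 0 -55 0;1 0 0 -85 0;1 0 0 -105 0;1 0 0 -105 0")

```text
t: 20.45
tool_pos: [0.5957, 0.1683, 0.1388]
orientation: [0.202, 3.129, 0.003]
force: [1.1, 0.2, -0.6]
opening: 0.0456
gripper_force: 40.0
```

Emit:
arm_command(increments="1 6 -35 0 -0.03;1 16 -80 0 -0.06;1 25 -125 0 -0.09;1 32 -170 0 -0.092;1 32 -187 0 -0.092")

```text
t: 20.95
tool_pos: [0.5352, -0.0167, 0.1326]
orientation: [-0.061, -3.138, 0.001]
force: [0.2, 0.3, -0.6]
opening: 0.0452
gripper_force: 40.0
```

Emit:
arm_command(increments="1 10 -40 0 -0.03;1 22 -85 0 -0.06;1 34 -130 0 -0.09;1 45 -165 0 -0.092;1 49 -183 0 -0.092")

```text
t: 21.45
tool_pos: [0.4797, -0.1969, 0.1328]
orientation: [0.083, -3.138, -0.001]
force: [-1.1, -0.0, -1.5]
opening: 0.0458
gripper_force: 40.0
```

Emit:
arm_command(increments="1 0 0 20 0;1 0 0 45 0;1 0 0 65 0;1 0 0 75 0;1 0 0 75 0")

```text
t: 21.95
tool_pos: [0.4799, -0.1936, 0.0569]
orientation: [0.087, -3.136, -0.004]
force: [-0.2, 0.3, 0.6]
opening: 0.0453
gripper_force: 40.0
```

```bash
python3 - <<'E'
from h import *
s=robot.read_state();print(s['opening'],s['gripper_force'])
plan((.4811,-.195,.042,1.624),(.4811,-.195,.0195,1.624),lim=230)
E
```

```text
0.045297449085143326 39.97661232948303
at [ 0.4799 -0.1936  0.0569] yaw 1.626 tilt 0.0047 q6 -2.11
  call -1.1 -1.5 14.9 0.002
  call 0.0 0.0 22.5 -0.0
```

Emit:
arm_command(increments="1 -1 -1.5 10 0;1 -1 -1.5 17 0;1 -1 -1.5 17 0;1 -1 -1.5 17 0")

```text
t: 22.35
tool_pos: [0.483, -0.1961, 0.0428]
orientation: [-0.087, 3.14, -0.0]
force: [0.3, -0.8, -0.4]
opening: 0.0455
gripper_force: 40.0
```

```bash
python3 - <<'E'
from h import *
plan((.4811,-.195,.0195,1.624),lim=230)
E
```

```text
at [ 0.483  -0.1961  0.0428] yaw 1.6261 tilt 0.0002 q6 -2.11
  call 1.9 1.2 23.3 0.0021
```

Emit:
arm_command(increments="1 2 1.2 0 0.002;1 2 1.2 5 0.002;1 2 1.2 10 0.002;1 2 1.2 13 0.002;1 2 1.2 13 0.002")

```text
t: 22.85
tool_pos: [0.4803, -0.1947, 0.0288]
orientation: [0.084, -3.139, -0.001]
force: [0.2, 0.3, 0.2]
opening: 0.0454
gripper_force: 40.0
```

Emit:
arm_command(increments="1 0 0 3 0;1 0 0 6 0;1 0 0 9 0;1 0 0 10 0;1 0 0 10 0")

```text
t: 23.35
tool_pos: [0.4807, -0.1949, 0.0194]
orientation: [0.084, -3.14, -0.0]
force: [-1.0, -0.3, -1.1]
opening: 0.0457
gripper_force: 40.0
```

```bash
python3 - <<'E'
from h import *
s=robot.read_state();print(s['opening'],s['force'])
plan((.4811,-.195,.0195,1.624),lim=230)
E
```

```text
0.045670891518201036 [-1.03930261 -0.3131572  -1.13641248]
at [ 0.4807 -0.1949  0.0194] yaw 1.624 tilt 0.0004 q6 -2.11
  call -0.4 -0.1 -0.1 -0.0
```

Seated at the expected depth with no contact force. Release and go for the short block.

Emit:
arm_command(increments="0.35 0 0 0 0;0.35 0 0 0 0;0.35 0 0 0 0;0.35 0 0 -20 0;0.35 0 0 -60 0")

```text
t: 23.85
tool_pos: [0.4781, -0.1935, 0.0769]
orientation: [0.083, -3.134, -0.005]
force: [0.8, 0.1, -0.3]
opening: 0.0602
gripper_force: 0.0
```

Emit:
arm_command(increments="0.35 0 0 -30 0;0.35 0 0 -60 0;0.35 0 0 -75 0;0.35 0 0 -75 0")

```text
t: 24.25
tool_pos: [0.4824, -0.1958, 0.1572]
orientation: [-0.084, 3.136, -0.004]
force: [-0.2, 0.1, -0.2]
opening: 0.0603
gripper_force: 0.0
```

```bash
python3 - <<'E'
from h import *
m,im=shot('wrist','pics/w9.png');np.save('w9.npy',m,allow_pickle=True)
plan((.5956,.2535,.155,1.456),lim=230)
E
```

```text
at [ 0.4814 -0.1953  0.155 ] yaw 1.624 tilt 0.0018 q6 -2.11
  call -46.0 147.3 0.0 0.056
  call -37.7 149.7 0.0 0.056
  call -29.2 151.6 0.0 0.056
```

Emit:
arm_command(increments="0.35 -46 147 0 0.056;0.35 -46 147 0 0.056;0.35 -46 147 0 0.056;0.35 -46 147 0 0.056")

```text
t: 24.7
tool_pos: [0.5182, -0.0405, 0.1519]
orientation: [0.003, -3.138, -0.004]
force: [0.0, -0.1, -1.1]
opening: 0.0605
gripper_force: 0.0
```

Emit:
arm_command(increments="0.35 -38 150 0 0.056;0.35 -38 150 0 0.056;0.35 -38 150 0 0.056;0.35 -38 150 0 0.056")

```text
t: 25.1
tool_pos: [0.5567, 0.1085, 0.1522]
orientation: [-0.086, -3.138, -0.002]
force: [-0.6, -0.5, -1.0]
opening: 0.0603
gripper_force: 0.0
```

Emit:
arm_command(increments="0.35 -29 152 0 0.056;0.35 -29 152 0 0.056;0.35 -29 152 0 0.056;0.35 -29 152 0 0.056;0.35 -29 152 0 0.056")

```text
t: 25.6
tool_pos: [0.5944, 0.2541, 0.152]
orientation: [-0.177, -3.133, 0.003]
force: [-0.5, -0.3, 0.5]
opening: 0.0608
gripper_force: 0.0
```

Emit:
arm_command(increments="0.35 0 0 40 0;0.35 0 0 75 0;0.35 0 0 90 0;0.35 0 0 90 0;0.35 0 0 90 0")

```text
t: 26.1
tool_pos: [0.5958, 0.2532, 0.0656]
orientation: [0.182, 3.136, 0.0]
force: [0.3, 0.3, 0.8]
opening: 0.0605
gripper_force: 0.0
```

```bash
python3 - <<'E'
from h import *
plan((.5956,.2535,.0301,1.456),lim=230)
E
```

```text
at [0.5958 0.2532 0.0656] yaw 1.4549 tilt 0.0006 q6 -1.13
  call 0.3 0.2 35.5 -0.0011
```

Emit:
arm_command(increments="0.35 0 0 15 0;0.35 0 0 28 0;0.35 0 0 35 0;0.35 0 0 35 0;0.35 0 0 35 0")

```text
t: 26.6
tool_pos: [0.595, 0.2543, 0.0294]
orientation: [-0.18, -3.136, 0.0]
force: [-0.6, -0.9, -0.1]
opening: 0.0603
gripper_force: 0.0
```

Emit:
arm_command(increments="1 0 0 0 0;1 0 0 0 0;1 0 0 0 0;1 0 0 0 0;1 0 0 0 0")

```text
t: 27.1
tool_pos: [0.5957, 0.2544, 0.0303]
orientation: [0.18, 3.135, 0.001]
force: [-0.4, 1.1, 3.2]
opening: 0.0451
gripper_force: 40.0
```

```bash
python3 - <<'E'
from h import *
s=robot.read_state();print(s['force'],s['opening'],s['gripper_force'])
p,y,_=pose()
plan((p[0],p[1],.135,y),(.4858,-.2755,.135,1.624),lim=200)
E
```

```text
[-0.35690515  1.11828372  3.17054561] 0.045123419029081895 40.00038921833038
at [0.5957 0.2544 0.0303] yaw 1.456 tilt 0.001 q6 -1.13
  call 0.0 0.0 -104.7 -0.0
  call 16.2 -179.7 -0.0 -0.056
  call 26.2 -178.5 -0.0 -0.056
  call 36.1 -176.7 -0.0 -0.056
```

Emit:
arm_command(increments="1 0 0 -25 0;1 0 0 -55 0;1 0 0 -85 0;1 0 0 -105 0;1 0 0 -105 0")

```text
t: 27.6
tool_pos: [0.5975, 0.255, 0.1388]
orientation: [0.18, 3.13, 0.004]
force: [0.1, -1.3, -0.3]
opening: 0.0454
gripper_force: 40.0
```

Emit:
arm_command(increments="1 4 -40 0 -0.02;1 8 -85 0 -0.04;1 12 -130 0 -0.056;1 15 -165 0 -0.056;1 16 -180 0 -0.056")

```text
t: 28.1
tool_pos: [0.5571, 0.0744, 0.1326]
orientation: [-0.096, -3.137, 0.001]
force: [-0.9, 1.0, -0.3]
opening: 0.0457
gripper_force: 40.0
```

Emit:
arm_command(increments="1 6 -40 0 -0.02;1 12 -85 0 -0.04;1 18 -130 0 -0.056;1 24 -165 0 -0.056;1 26 -179 0 -0.056")

```text
t: 28.6
tool_pos: [0.5212, -0.1021, 0.1334]
orientation: [-0.008, -3.14, 0.0]
force: [0.7, 0.6, -0.5]
opening: 0.0455
gripper_force: 40.0
```

Emit:
arm_command(increments="1 8 -40 0 -0.02;1 17 -85 0 -0.04;1 26 -130 0 -0.056;1 34 -165 0 -0.056;1 36 -177 0 -0.056")

```text
t: 29.1
tool_pos: [0.4851, -0.2789, 0.1337]
orientation: [0.08, -3.14, -0.0]
force: [-0.3, 0.0, -0.5]
opening: 0.0455
gripper_force: 40.0
```

Emit:
arm_command(increments="1 0 0 25 0;1 0 0 55 0;1 0 0 80 0;1 0 0 90 0;1 0 0 90 0")

```text
t: 29.6
tool_pos: [0.4849, -0.2748, 0.0424]
orientation: [0.085, -3.137, -0.004]
force: [0.7, 1.2, 0.5]
opening: 0.0459
gripper_force: 40.0
```

Emit:
arm_command(increments="1 0 0 0 0;1 0 0 0 0")

```text
t: 29.8
tool_pos: [0.4871, -0.2773, 0.0464]
orientation: [-0.084, 3.138, -0.002]
force: [-1.0, -0.5, -0.3]
opening: 0.0455
gripper_force: 40.0
```

```bash
python3 - <<'E'
from h import *
s=robot.read_state();print(s['opening'],s['gripper_force'])
plan((.4858,-.2755,.0305,1.624),(.4858,-.2755,.0197,1.624))
E
```

```text
0.045468002301730724 39.99941825866699
at [ 0.4871 -0.2773  0.0464] yaw 1.6244 tilt 0.0027 q6 -2.23
  call 1.2 1.9 15.9 0.0004
  call 0.0 0.0 10.8 -0.0
```

Emit:
arm_command(increments="1 1 1.5 5 0;1 1 1.5 9 0;1 1 1.5 9 0;1 1 1.5 9 0;1 1 1.5 9 0")

```text
t: 30.3
tool_pos: [0.4847, -0.2755, 0.0357]
orientation: [-0.083, 3.14, -0.0]
force: [0.5, 0.1, -0.6]
opening: 0.0457
gripper_force: 40.0
```

```bash
python3 - <<'E'
from h import *
plan((.4858,-.2755,.0197,1.624))
E
```

```text
at [ 0.4847 -0.2755  0.0357] yaw 1.6239 tilt 0.0001 q6 -2.23
  call -1.1 -0.1 16.0 -0.0001
```

Emit:
arm_command(increments="1 -1.1 0 4 0;1 -1.1 0 8 0;1 -1.1 0 12 0;1 -1.1 0 16 0;1 -1.1 0 16 0")

```text
t: 30.8
tool_pos: [0.4856, -0.2752, 0.0192]
orientation: [0.084, -3.14, -0.0]
force: [-0.9, 0.4, 0.0]
opening: 0.0453
gripper_force: 40.0
```

Emit:
arm_command(increments="1 0 0 0 0;1 0 0 0 0")

```text
t: 31.0
tool_pos: [0.4857, -0.2753, 0.0194]
orientation: [0.084, -3.14, -0.0]
force: [-0.4, 0.5, -0.6]
opening: 0.0459
gripper_force: 40.0
```

Seated. Release and fetch the long block.

Emit:
arm_command(increments="0.35 0 0 0 0;0.35 0 0 0 0;0.35 0 0 0 0;0.35 0 0 -20 0;0.35 0 0 -60 0")

```text
t: 31.5
tool_pos: [0.4831, -0.2735, 0.0766]
orientation: [0.083, -3.135, -0.007]
force: [0.7, -1.1, -0.3]
opening: 0.0603
gripper_force: 0.0
```

Emit:
arm_command(increments="0.35 0 0 -30 0;0.35 0 0 -60 0;0.35 0 0 -75 0;0.35 0 0 -75 0")

```text
t: 31.9
tool_pos: [0.4873, -0.2764, 0.1573]
orientation: [-0.083, 3.137, -0.005]
force: [0.8, -0.5, 0.7]
opening: 0.0602
gripper_force: 0.0
```

```bash
python3 - <<'E'
from h import *
plan((.608,.3372,.155,1.478),lim=210)
E
```

```text
at [ 0.4873 -0.2764  0.1573] yaw 1.624 tilt 0.0049 q6 -2.23
  call -51.1 202.1 0.8 0.0487
  call -41.2 204.3 0.8 0.0487
  call -31.2 206.1 0.8 0.0487
```

Emit:
arm_command(increments="0.35 -51 202 0 0.049;0.35 -51 202 0 0.049;0.35 -51 202 0 0.049;0.35 -51 202 0 0.049;0.35 -51 202 0 0.049")

```text
t: 32.4
tool_pos: [0.5252, -0.0659, 0.1522]
orientation: [0.013, -3.139, -0.004]
force: [0.1, -0.1, -1.0]
opening: 0.0604
gripper_force: 0.0
```

Emit:
arm_command(increments="0.35 -41 204 0 0.049;0.35 -41 204 0 0.049;0.35 -41 204 0 0.049;0.35 -41 204 0 0.049;0.35 -41 204 0 0.049")

```text
t: 32.9
tool_pos: [0.5654, 0.1376, 0.1523]
orientation: [-0.064, -3.138, -0.002]
force: [0.9, -1.7, 1.1]
opening: 0.06
gripper_force: 0.0
```

Emit:
arm_command(increments="0.35 -31 206 0 0.049;0.35 -31 206 0 0.049;0.35 -31 206 0 0.049;0.35 -31 206 0 0.049;0.35 -31 206 0 0.049")

```text
t: 33.4
tool_pos: [0.6053, 0.3414, 0.1513]
orientation: [-0.142, -3.135, 0.001]
force: [-0.5, -0.1, 0.0]
opening: 0.0603
gripper_force: 0.0
```

Emit:
arm_command(increments="0.35 0 0 40 0;0.35 0 0 75 0;0.35 0 0 90 0;0.35 0 0 90 0;0.35 0 0 90 0")

```text
t: 33.9
tool_pos: [0.6069, 0.337, 0.0653]
orientation: [0.149, 3.138, -0.0]
force: [0.3, -0.6, 0.2]
opening: 0.0608
gripper_force: 0.0
```

```bash
python3 - <<'E'
from h import *
plan((.608,.3372,.0301,1.478),lim=210)
E
```

```text
at [0.6069 0.337  0.0653] yaw 1.4761 tilt 0.0003 q6 -1.04
  call -1.1 0.3 35.2 -0.0019
```

Emit:
arm_command(increments="0.35 -1 0 15 0;0.35 -1 0 28 0;0.35 -1 0 35 0;0.35 -1 0 35 0;0.35 -1 0 35 0")

```text
t: 34.4
tool_pos: [0.6071, 0.3375, 0.0294]
orientation: [-0.147, -3.138, 0.0]
force: [0.5, 0.3, 0.4]
opening: 0.0604
gripper_force: 0.0
```

Emit:
arm_command(increments="1 0 0 0 0;1 0 0 0 0;1 0 0 0 0;1 0 0 0 0;1 0 0 0 0")

```text
t: 34.9
tool_pos: [0.6078, 0.3378, 0.0304]
orientation: [0.147, 3.137, 0.001]
force: [-0.6, 0.3, 4.1]
opening: 0.0457
gripper_force: 40.0
```

```bash
python3 - <<'E'
from h import *
s=robot.read_state();print(s['force'],s['opening'],s['gripper_force'])
p,y,_=pose()
plan((p[0],p[1],.135,y),(.4771,-.1143,.135,1.624),lim=200)
E
```

```text
[-0.57935649  0.32704564  4.09578825] 0.045738928953521635 39.99257504940033
at [0.6078 0.3378 0.0304] yaw 1.477 tilt 0.0011 q6 -1.04
  call 0.0 0.0 -104.6 -0.0
  call 29.2 -154.1 -0.0 -0.049
  call 36.8 -152.5 -0.0 -0.049
  call 44.2 -150.5 -0.0 -0.049
```

Emit:
arm_command(increments="1 0 0 -25 0;1 0 0 -55 0;1 0 0 -85 0;1 0 0 -105 0;1 0 0 -105 0")

```text
t: 35.4
tool_pos: [0.6094, 0.3386, 0.1389]
orientation: [0.147, 3.132, 0.005]
force: [0.4, 0.5, -0.7]
opening: 0.0452
gripper_force: 40.0
```

Emit:
arm_command(increments="1 7 -35 0 -0.02;1 14 -75 0 -0.04;1 21 -115 0 -0.049;1 27 -145 0 -0.049;1 29 -154 0 -0.049")

```text
t: 35.9
tool_pos: [0.5622, 0.1839, 0.1324]
orientation: [-0.074, -3.138, 0.003]
force: [-0.0, 0.2, -1.1]
opening: 0.0457
gripper_force: 40.0
```

Emit:
arm_command(increments="1 9 -35 0 -0.02;1 18 -75 0 -0.04;1 27 -115 0 -0.049;1 35 -145 0 -0.049;1 37 -152 0 -0.049")

```text
t: 36.4
tool_pos: [0.519, 0.0346, 0.1333]
orientation: [0.003, -3.14, 0.001]
force: [-0.1, 0.5, -1.3]
opening: 0.0458
gripper_force: 40.0
```

Emit:
arm_command(increments="1 10 -35 0 -0.02;1 22 -75 0 -0.04;1 34 -115 0 -0.049;1 43 -145 0 -0.049;1 44 -150 0 -0.049")

```text
t: 36.9
tool_pos: [0.4762, -0.1153, 0.1338]
orientation: [0.08, -3.14, 0.0]
force: [0.3, 0.9, -1.9]
opening: 0.0451
gripper_force: 40.0
```

Emit:
arm_command(increments="1 0 0 25 0;1 0 0 55 0;1 0 0 80 0;1 0 0 98 0;1 0 0 98 0")

```text
t: 37.4
tool_pos: [0.4751, -0.1114, 0.0335]
orientation: [0.085, -3.136, -0.004]
force: [0.1, 1.1, -1.9]
opening: 0.0453
gripper_force: 40.0
```

Emit:
arm_command(increments="1 0 0 0 0;1 0 0 0 0;1 0 0 0 0;1 0 0 0 0")

```text
t: 37.8
tool_pos: [0.4776, -0.1135, 0.0376]
orientation: [-0.084, 3.139, -0.001]
force: [-0.9, 0.5, -2.0]
opening: 0.0456
gripper_force: 40.0
```

```bash
python3 - <<'E'
from h import *
s=robot.read_state();print(s['opening'],s['gripper_force'])
plan((.4771,-.1143,.0197,1.624))
E
```

```text
0.045630740066290185 39.98017430305481
at [ 0.4776 -0.1135  0.0376] yaw 1.624 tilt 0.0016 q6 -1.96
  call 0.6 -0.7 17.9 -0.0
```

Emit:
arm_command(increments="1 0.6 -0.7 0 0;1 0.6 -0.7 5 0;1 0.6 -0.7 10 0;1 0.6 -0.7 15 0;1 0.6 -0.7 18 0")

```text
t: 38.3
tool_pos: [0.476, -0.1139, 0.0188]
orientation: [0.084, -3.139, -0.001]
force: [-10.8, 6.0, 26.2]
opening: 0.0458
gripper_force: 40.0
```

Emit:
arm_command(increments="1 0 0 0 0;1 0 0 0 0;1 0 0 0 0")

```text
t: 38.6
tool_pos: [0.4762, -0.114, 0.0189]
orientation: [0.084, -3.14, -0.001]
force: [-3.3, 2.5, 7.0]
opening: 0.0455
gripper_force: 40.0
```

Emit:
arm_command(increments="0.35 0 0 0 0;0.35 0 0 0 0;0.35 0 0 0 0;0.35 0 0 -20 0;0.35 0 0 -60 0")

```text
t: 39.1
tool_pos: [0.4732, -0.1131, 0.0757]
orientation: [0.083, -3.133, -0.004]
force: [-0.0, -1.3, 0.8]
opening: 0.0606
gripper_force: 0.0
```

Emit:
arm_command(increments="0.35 0 -70 -100 0;0.35 0 -70 -160 0;0.35 0 -70 -170 0;0.35 0 -70 -170 0;0.35 0 -70 -170 0")

```text
t: 39.6
tool_pos: [0.4826, -0.1866, 0.2551]
orientation: [-0.081, 3.132, -0.008]
force: [0.4, 0.5, 0.7]
opening: 0.06
gripper_force: 0.0
```

Emit:
arm_command(increments="0.1 -70 -70 -20 0;0.1 -70 -70 -20 0;0.1 -70 -70 -20 0;0.1 -70 -70 -20 0;0.1 -70 -70 -20 0")

```text
t: 40.1
tool_pos: [0.553, -0.2494, 0.2678]
orientation: [0.084, -3.139, -0.001]
force: [-0.3, 0.9, -0.6]
opening: 0.0834
gripper_force: 0.0
```

```bash
python3 - <<'E'
from h import *
m,im=shot('wrist','pics/w10.png');np.save('w10.npy',m,allow_pickle=True)
crop(im,130,10,460,250,2.42,'pics/c10.png')
print(pose()[:2])
E
```

```text
(array([ 0.55300022, -0.24931164,  0.26852086]), np.float64(1.6244735200982665))
```

View pics/c10.png

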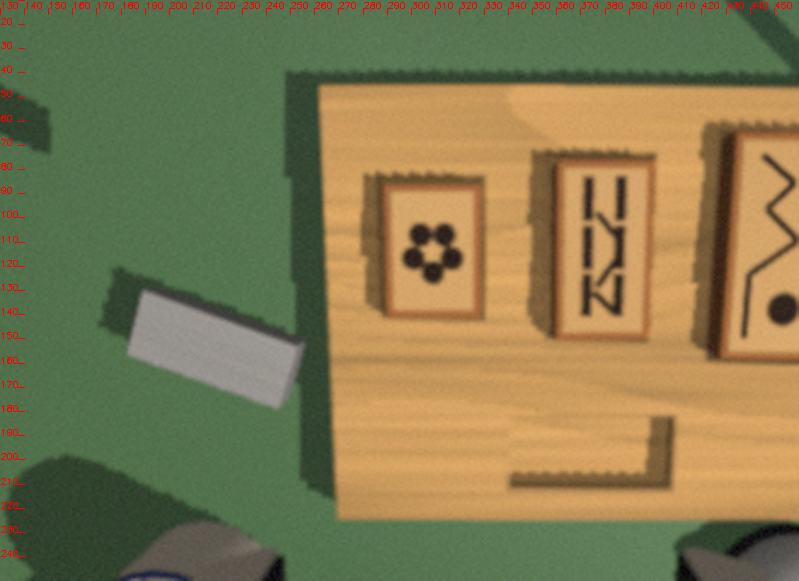

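c10: short (434,250), mid (604,248), long (765,245) all sit square in their pockets; gauge top face (143,290)-(295,343)-(273,404)-(127,355), slot free at (510–672,415–488).

```bash
python3 - <<'E'
from h import *
m=np.load('w10.npy',allow_pickle=True).item()
o=lambda p:(130+p[0]/2.42,10+p[1]/2.42)
for n,c,z in(('gauge',[(143,290),(127,355),(273,404),(295,343)],.026),('gaugefull',[(143,290),(127,355),(281,408),(303,347)],.026),('short',[(385,184),(484,179),(483,317),(387,317)],.037),('mid',[(556,162),(655,160),(647,338),(554,337)],.037)):
    q=np.array([atz(m,o(p),z) for p in c]);v=q[2]+q[3]-q[0]-q[1];w=q[1]+q[2]-q[0]-q[3]
    print(n,q.mean(0).round(4),'L',(np.linalg.norm(v)/2).round(4),np.arctan2(v[1],v[0]).round(4),'W',(np.linalg.norm(w)/2).round(4),np.arctan2(w[1],w[0]).round(4))
s=[atz(m,o(p),.024) for p in[(672,416),(672,488),(510,488)]];print(np.round(s,4))
E
```

```text
gauge [ 0.539  -0.3849  0.026 ] L 0.0772 1.2857 W 0.0336 -0.314
gaugefull [ 0.5399 -0.3829  0.026 ] L 0.0816 1.2782 W 0.0336 -0.3128
short [ 0.4859 -0.2743  0.037 ] L 0.0619 0.0455 W 0.0458 1.6477
mid [ 0.4819 -0.1954  0.037 ] L 0.0808 0.0599 W 0.0452 1.6328
[[ 0.5612 -0.151   0.024 ]
 [ 0.5993 -0.1466  0.024 ]
 [ 0.6038 -0.231   0.024 ]]
```

```bash
python3 - <<'E'
from h import *
plan((.5396,-.3836,.16,-.30),(.5396,-.3836,.05,-.30),tl=.65)
E
```

```text
at [ 0.553  -0.2493  0.2685] yaw 1.6245 tilt 0.0004 q6 -2.13
  call 6.9 -44.5 36.2 0.6415
  call -21.1 -39.7 36.2 0.6415
  call -40.7 -19.2 36.2 0.6415
  call 0.0 0.0 110.0 -0.0
```

Emit:
arm_command(increments="0.46 7 -44 36 0.642;0.46 7 -44 36 0.642;0.46 7 -44 36 0.642;0.46 7 -44 36 0.642;0.46 7 -44 36 0.642", grip_force=60)

```text
t: 40.65
tool_pos: [0.5484, -0.2937, 0.2336]
orientation: [0.919, 3.003, -0.0]
force: [0.1, 0.2, 0.5]
opening: 0.0517
gripper_force: 0.0
```

Emit:
arm_command(increments="0.46 -21 -40 36 0.642;0.46 -21 -40 36 0.642;0.46 -21 -40 36 0.642;0.46 -21 -40 36 0.642;0.46 -21 -40 36 0.642")

```text
t: 41.15
tool_pos: [0.5438, -0.3386, 0.1977]
orientation: [1.819, 2.56, 0.0]
force: [0.1, -0.2, -0.3]
opening: 0.0502
gripper_force: 0.0
```

Emit:
arm_command(increments="0.46 -41 -19 36 0.642;0.46 -41 -19 36 0.642;0.46 -41 -19 36 0.642;0.46 -41 -19 36 0.642;0.46 -41 -19 36 0.642")

```text
t: 41.65
tool_pos: [0.5397, -0.3836, 0.1618]
orientation: [2.534, 1.855, 0.001]
force: [-0.9, -0.4, 0.0]
opening: 0.0503
gripper_force: 0.0
```

```bash
python3 - <<'E'
from h import *
m,im=shot('wrist','pics/w11.png');np.save('w11.npy',m,allow_pickle=True)
q=np.array([[a,b] for a in(-40,40) for b in(-17,17)])/1000;t=1.281
X=np.c_[.5396+q[:,0]*np.cos(t)-q[:,1]*np.sin(t),-.3836+q[:,0]*np.sin(t)+q[:,1]*np.cos(t),np.full(4,.026)]
P=proj(m,X);print(P.round(0).tolist())
for i in(0,1,3,2): cv2.drawMarker(im,tuple(int(v) for v in P[i].round()),(0,0,255),0,6,1)
crop(im,180,100,480,325,2.6,'pics/c11.png')
plan((.5396,-.3836,.05,-.30))
E
```

```text
[[347.0, 231.0], [311.0, 231.0], [347.0, 146.0], [308.0, 146.0]]
at [ 0.5398 -0.3836  0.1618] yaw -0.3066 tilt 0.0014 q6 -0.39
  call -0.0 -0.2 111.8 -0.0066
```

View pics/c11.png

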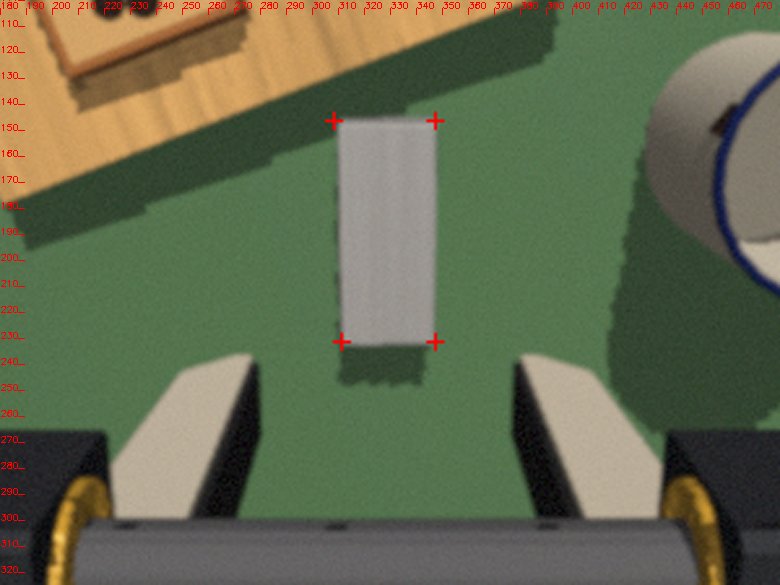

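c11: predicted corner markers coincide with the gauge's top face (336–436, 120–345 crop px) within ~1 px; mug clear at right. Descend and grip.

Emit:
arm_command(increments="0.46 -0.6 0 40 0;0.46 -0.6 0 80 0;0.46 -0.6 0 105 0;0.46 -0.6 0 112 0;0.46 -0.6 0 112 0")

```text
t: 42.2
tool_pos: [0.5392, -0.384, 0.0483]
orientation: [-2.528, -1.863, 0.001]
force: [0.2, -0.1, 1.3]
opening: 0.0508
gripper_force: 0.0
```

Emit:
arm_command(increments="0.46 0 0 15 0;0.46 0 0 30 0;0.46 0 0 38 0;0.46 0 0 41 0;0.46 0 0 41 0")

```text
t: 42.7
tool_pos: [0.5394, -0.3847, 0.0068]
orientation: [-2.529, -1.861, 0.0]
force: [-0.9, -0.1, -0.3]
opening: 0.0506
gripper_force: 0.0
```

Emit:
arm_command(increments="0.46 0 0 0 0;0.46 0 0 0 0")

```text
t: 42.9
tool_pos: [0.5403, -0.3854, 0.0084]
orientation: [2.529, 1.861, 0.0]
force: [-0.1, 0.7, 0.1]
opening: 0.0504
gripper_force: 0.0
```

Emit:
arm_command(increments="0.46 1.2 0 0 0;0.46 1.2 0 0 0;1 1.2 0 0 0;1 1.2 0 0 0;1 1.2 0 0 0")

```text
t: 43.4
tool_pos: [0.5403, -0.3839, 0.0077]
orientation: [2.53, 1.862, 0.0]
force: [-0.8, 0.7, 0.6]
opening: 0.0333
gripper_force: 60.0
```

Emit:
arm_command(increments="1 0 0 0 0;1 0 0 0 0;1 0 0 0 0")

```text
t: 43.7
tool_pos: [0.5403, -0.3839, 0.0077]
orientation: [2.53, 1.862, 0.0]
force: [0.2, 0.3, 1.6]
opening: 0.0336
gripper_force: 60.0
```

```bash
python3 - <<'E'
from h import *
s=robot.read_state();print(s['force'],s['opening'],s['gripper_force'])
p,y,_=pose()
plan((p[0],p[1],.08,y),(.5824,-.1903,.08,.053))
E
```

```text
[0.16767945 0.25697205 1.57258754] 0.03356872237026362 60.000062584877014
at [ 0.5403 -0.3839  0.0077] yaw -0.302 tilt 0.0002 q6 -0.39
  call 0.0 0.0 -72.3 -0.0
  call 197.4 -17.4 -0.0 -0.355
```

Emit:
arm_command(increments="1 0 0 -15 0;1 0 0 -35 0;1 0 0 -60 0;1 0 0 -72 0;1 0 0 -72 0")

```text
t: 44.2
tool_pos: [0.5415, -0.385, 0.0826]
orientation: [2.527, 1.86, 0.002]
force: [-0.1, -0.6, -5.1]
opening: 0.0331
gripper_force: 60.0
```

Emit:
arm_command(increments="1 35 -3 0 -0.08;1 75 -7 0 -0.16;1 115 -10 0 -0.24;1 155 -14 0 -0.32;1 185 -16 0 -0.355")

```text
t: 44.7
tool_pos: [0.579, -0.1996, 0.0777]
orientation: [-2.155, -2.281, 0.001]
force: [0.6, -0.8, -5.2]
opening: 0.0333
gripper_force: 60.0
```

Emit:
arm_command(increments="1 4 -2 0 0;1 8 -4 0 0;1 8 -4 0 0;1 8 -4 0 0")

```text
t: 45.1
tool_pos: [0.575, -0.1957, 0.0792]
orientation: [-2.163, -2.278, 0.001]
force: [-0.2, -0.1, -4.9]
opening: 0.033
gripper_force: 60.0
```

```bash
python3 - <<'E'
from h import *
s=robot.read_state();print(s['opening'],s['gripper_force'])
plan((.5824,-.1903,.035,.053))
E
```

```text
0.0330370715098554 59.99749481678009
at [ 0.575  -0.1957  0.0792] yaw 0.0516 tilt 0.0006 q6 -0.46
  call 5.0 7.7 44.2 -0.0014
```

Emit:
arm_command(increments="1 5 7.7 10 -0.001;1 5 7.7 25 -0.001;1 5 7.7 37 -0.001;1 5 7.7 40 -0.001;1 5 7.7 40 -0.001")

```text
t: 45.6
tool_pos: [0.5817, -0.189, 0.0378]
orientation: [-2.159, -2.278, 0.002]
force: [0.9, 0.2, -4.6]
opening: 0.0337
gripper_force: 60.0
```

Emit:
arm_command(increments="1 0 0 0 0;1 0 0 0 0")

```text
t: 45.8
tool_pos: [0.5835, -0.1896, 0.0404]
orientation: [2.16, 2.28, 0.001]
force: [-0.5, -0.6, -5.1]
opening: 0.0334
gripper_force: 60.0
```

```bash
python3 - <<'E'
from h import *
plan((.5824,-.1903,.0192,.053))
E
```

```text
at [ 0.5835 -0.1896  0.0404] yaw 0.0539 tilt 0.0014 q6 -0.45
  call -0.6 -1.2 21.2 0.0009
```

Emit:
arm_command(increments="1 -0.6 -1 0 0;1 -0.6 -1 3 0;1 -0.6 -1 6 0;1 -0.6 -1 6 0;1 -0.6 -1 6 0")

```text
t: 46.3
tool_pos: [0.5818, -0.1899, 0.0334]
orientation: [-2.16, -2.28, 0.0]
force: [-0.4, -0.5, -5.8]
opening: 0.0334
gripper_force: 60.0
```

```bash
python3 - <<'E'
from h import *
plan((.5824,-.1903,.0192,.053))
E
```

```text
at [ 0.5818 -0.1899  0.0334] yaw 0.0539 tilt 0.0005 q6 -0.45
  call -0.4 0.6 14.2 0.0009
```

Emit:
arm_command(increments="1 -0.4 0.6 3 0;1 -0.4 0.6 6 0;1 -0.4 0.6 9 0;1 -0.4 0.6 12 0;1 -0.4 0.6 14 0")

```text
t: 46.8
tool_pos: [0.5823, -0.1902, 0.0191]
orientation: [-2.16, -2.28, 0.0]
force: [0.5, 0.8, -5.6]
opening: 0.0333
gripper_force: 60.0
```

Emit:
arm_command(increments="1 0 0 0 0;1 0 0 0 0")

```text
t: 47.0
tool_pos: [0.5826, -0.1903, 0.0196]
orientation: [-2.161, -2.281, 0.0]
force: [0.5, 0.6, -5.4]
opening: 0.0334
gripper_force: 60.0
```

Gauge is at seat depth, aligned; release and go to the drawer handle.

Emit:
arm_command(increments="0.46 0 0 0 0;0.46 0 0 0 0;0.46 0 0 0 0;0.46 0 0 -20 0;0.46 0 0 -60 0", grip_force=30)

```text
t: 47.5
tool_pos: [0.5799, -0.1892, 0.0767]
orientation: [-2.156, -2.276, 0.004]
force: [1.1, -0.1, 0.1]
opening: 0.0502
gripper_force: 0.0
```

Emit:
arm_command(increments="0.73 0 0 -40 0;0.73 0 0 -80 0;0.73 0 0 -100 0;0.73 0 0 -100 0;0.73 0 0 -100 0")

```text
t: 48.0
tool_pos: [0.5829, -0.1905, 0.1798]
orientation: [2.16, 2.28, 0.001]
force: [-0.1, -0.2, -0.3]
opening: 0.0254
gripper_force: 0.0
```

```bash
python3 - <<'E'
from h import *
m,im=shot('wrist','pics/w12.png');np.save('w12.npy',m,allow_pickle=True)
plan((.4617,.2605,.17,-.079),lim=235)
E
```

```text
at [ 0.5821 -0.1901  0.1784] yaw 0.054 tilt 0.0014 q6 -0.45
  call 228.2 -47.9 4.2 0.0665
  call 224.5 -63.0 4.2 0.0665
```

Emit:
arm_command(increments="0.73 228 -48 4 0.066;0.73 228 -48 4 0.066;0.73 228 -48 4 0.066;0.73 228 -48 4 0.066;0.73 228 -48 4 0.066")

```text
t: 48.55
tool_pos: [0.5199, 0.0375, 0.1731]
orientation: [-2.231, -2.207, 0.004]
force: [-0.4, 0.3, -0.3]
opening: 0.0248
gripper_force: 0.0
```

Emit:
arm_command(increments="0.73 224 -63 4 0.067;0.73 224 -63 4 0.067;0.73 224 -63 4 0.067;0.73 224 -63 4 0.067;0.73 224 -63 4 0.067")

```text
t: 49.05
tool_pos: [0.4594, 0.2618, 0.1692]
orientation: [-2.304, -2.133, 0.005]
force: [0.4, 0.7, -0.1]
opening: 0.0252
gripper_force: 0.0
```

Emit:
arm_command(increments="0.73 0 0 20 0;0.73 0 0 40 0;0.73 0 0 60 0;0.73 0 0 60 0;0.73 0 0 60 0")

```text
t: 49.55
tool_pos: [0.4609, 0.2589, 0.1102]
orientation: [-2.307, -2.131, 0.005]
force: [-0.1, 0.3, 1.0]
opening: 0.0252
gripper_force: 0.0
```

```bash
python3 - <<'E'
from h import *
plan((.4617,.2605,.044,-.079),lim=235)
# bar pixels in the wrist picture: yellow blob
m,im=shot('wrist','pics/w13.png')
hsv=cv2.cvtColor(im,cv2.COLOR_BGR2HSV);k=cv2.inRange(hsv,(12,140,120),(30,255,255))[:260,200:460]
ys,xs=np.nonzero(k);print(len(xs),[(r,xs[ys==r].min()+200,xs[ys==r].max()+200) for r in range(150,260,15) if (ys==r).any()])
print(proj(m,[[.4563,.1972,.062],[.4667,.3239,.062]]))
E
```

```text
at [0.4609 0.2589 0.1102] yaw -0.0791 tilt 0.0034 q6 0.49
  call 1.7 0.7 66.2 -0.0001
9081 [(150, np.int64(324), np.int64(419)), (165, np.int64(324), np.int64(418)), (180, np.int64(324), np.int64(416)), (195, np.int64(324), np.int64(415)), (210, np.int64(324), np.int64(414)), (225, np.int64(324), np.int64(414)), (240, np.int64(324), np.int64(413)), (255, np.int64(324), np.int64(412))]
[[329.17467818 301.25993748]
 [330.0392431  119.92769951]]
```

Emit:
arm_command(increments="0.73 1 2 15 0;0.73 1 2 35 0;0.73 1 2 55 0;0.73 1 2 66 0;0.73 1 2 66 0")

```text
t: 50.1
tool_pos: [0.4629, 0.2597, 0.0437]
orientation: [-2.307, -2.131, 0.005]
force: [-0.4, 0.3, -0.0]
opening: 0.0251
gripper_force: 0.0
```

Emit:
arm_command(increments="1 0 0 0 0;1 0 0 0 0;1 0 0 0 0;1 0 0 0 0;1 0 0 0 0")

```text
t: 50.6
tool_pos: [0.4649, 0.2607, 0.0468]
orientation: [2.307, 2.132, 0.003]
force: [-1.1, -0.7, 5.4]
opening: 0.0101
gripper_force: 30.0
```

```bash
python3 - <<'E'
from h import *
s=robot.read_state();print(s['force'],s['opening'])
p,y,_=pose();plan((.6215,.2492,p[2],-.079),lim=90)
E
```

```text
[-1.14924647 -0.65207868  5.4411688 ] 0.010132669424667989
at [0.4649 0.2607 0.0468] yaw -0.079 tilt 0.0019 q6 0.49
  call 0.4 78.5 -0.0 -0.0
  call 0.4 78.5 -0.0 -0.0
```

Emit:
arm_command(increments="1 0 -2 0 0;1 0 -4 0 0;1 0 -5 0 0;1 0 -5 0 0;1 0 -5 0 0")

```text
t: 51.1
tool_pos: [0.4626, 0.2609, 0.0468]
orientation: [2.305, 2.129, 0.009]
force: [12.9, -1.2, -3.8]
opening: 0.0103
gripper_force: 30.0
```

At the stop (force builds without motion). Push shut.

Emit:
arm_command(increments="1 0 20 0 0;1 0 45 0 0;1 0 70 0 0;1 0 85 0 0;1 0 85 0 0")

```text
t: 51.6
tool_pos: [0.5466, 0.2543, 0.0468]
orientation: [2.308, 2.13, 0.005]
force: [0.5, 0.6, 7.3]
opening: 0.01
gripper_force: 30.0
```

Emit:
arm_command(increments="1 0 25 0 0;1 0 45 0 0;1 0 65 0 0;1 0 78 0 0;1 0 80 0 0")

```text
t: 52.1
tool_pos: [0.6248, 0.2487, 0.0463]
orientation: [-2.307, -2.132, -0.004]
force: [-0.6, 4.7, 6.1]
opening: 0.0105
gripper_force: 30.0
```

Emit:
arm_command(increments="1 0 2 0 0;1 0 4 0 0;1 0 4 0 0")

```text
t: 52.4
tool_pos: [0.6277, 0.2485, 0.0463]
orientation: [-2.307, -2.132, -0.003]
force: [1.0, 4.0, 4.1]
opening: 0.01
gripper_force: 30.0
```

Emit:
arm_command(increments="1 0 2 0 0;1 0 4 0 0;1 0 4 0 0")

```text
t: 52.7
tool_pos: [0.6277, 0.2485, 0.0462]
orientation: [-2.302, -2.13, 0.007]
force: [-18.6, 3.9, 17.9]
opening: 0.0099
gripper_force: 30.0
```

Drawer shut against its stop. Release, rise, and view the bell from beside.

Emit:
arm_command(increments="0.73 0 -4 0 0;0.73 0 -4 0 0;0.73 0 -4 0 0;0.73 0 -4 -40 0;0.73 0 -4 -80 0")

```text
t: 53.2
tool_pos: [0.6259, 0.2463, 0.1237]
orientation: [-2.307, -2.13, 0.008]
force: [1.6, 0.2, 0.6]
opening: 0.025
gripper_force: 0.0
```

Emit:
arm_command(increments="1 0 0 -40 0;1 0 0 -75 0;1 0 0 -75 0;1 0 0 -75 0")

```text
t: 53.6
tool_pos: [0.6284, 0.2472, 0.2017]
orientation: [2.307, 2.131, 0.003]
force: [0.2, -0.2, -0.5]
opening: 0.0008
gripper_force: 0.0
```

```bash
python3 - <<'E'
from h import *
print(atz(robot.camera_model('scene'),(374.7,252.1),.059),atz(robot.camera_model('scene'),(374.7,247),.059))
plan((.65,-.13,.20,0),lim=230)
E
```

```text
[ 0.66545292 -0.08415207  0.059     ] [ 0.66007663 -0.07095695  0.059     ]
at [0.6284 0.2472 0.2017] yaw -0.0794 tilt 0.0023 q6 0.38
  call -187.2 25.7 0.8 -0.0397
  call -188.0 18.3 0.8 -0.0397
```

Emit:
arm_command(increments="1 -187 26 0 -0.04;1 -187 26 0 -0.04;1 -187 26 0 -0.04;1 -187 26 0 -0.04;1 -187 26 0 -0.04")

```text
t: 54.1
tool_pos: [0.6378, 0.0534, 0.1978]
orientation: [-2.269, -2.17, 0.007]
force: [0.8, 0.5, -0.3]
opening: 0.0005
gripper_force: 0.0
```

Emit:
arm_command(increments="1 -188 18 0 -0.04;1 -188 18 0 -0.04;1 -188 18 0 -0.04;1 -188 18 0 -0.04;1 -188 18 0 -0.04")

```text
t: 54.6
tool_pos: [0.6481, -0.1343, 0.1979]
orientation: [-2.225, -2.215, 0.005]
force: [0.1, -0.1, -0.1]
opening: 0.0005
gripper_force: 0.0
```

```bash
python3 - <<'E'
from h import *
m,im=shot('wrist','pics/w14.png');np.save('w14.npy',m,allow_pickle=True)
ms,s=shot('scene','pics/s14.png')
print(pose()[:2], proj(m,[.66,-.071,.059]))
crop(im,220,60,420,240,2,'pics/a.png');a=cv2.imread('pics/a.png')      # 400x360
w=cv2.imread('pics/w12.png');crop(w,200,60,400,240,2,'pics/b.png');b=cv2.imread('pics/b.png')
crop(s,230,205,394,285,2.4,'pics/c.png');c=cv2.imread('pics/c.png')    # 394x192
crop(s,380,110,530,205,2.5,'pics/d.png');d=cv2.imread('pics/d.png')
o=np.zeros((600,800,3),np.uint8);o[:360,:400]=a;o[:360,400:]=b;o[360:360+c.shape[0],:c.shape[1]]=c;o[360:360+d.shape[0],400:400+d.shape[1]]=d
cv2.imwrite('pics/m14.png',o)
E
```

```text
(array([ 0.64850249, -0.12976098,  0.1983159 ]), np.float64(-0.0008303964087502773)) [[342.39852369 119.02682727]]
```

View pics/m14.png

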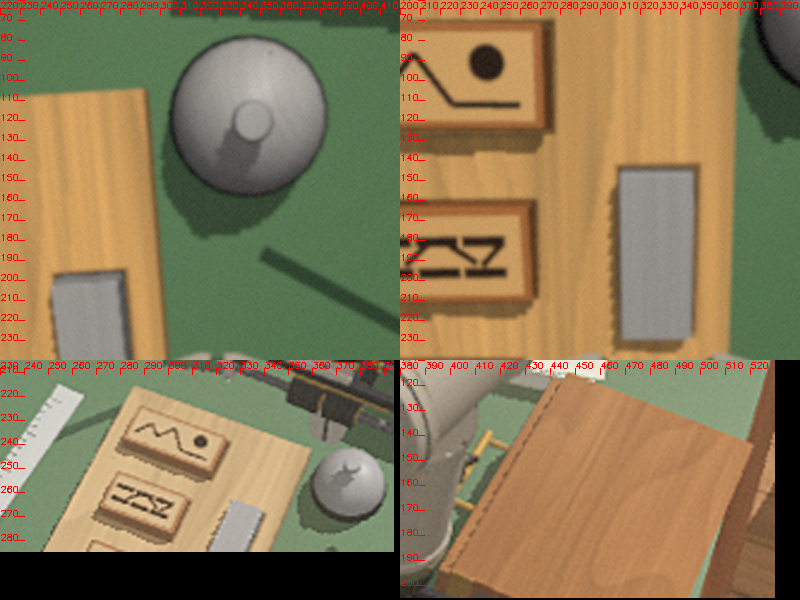

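m14: plunger at wrist px (346.5,120) (scene ≈ (373.8,249)); gauge lies square in its slot, blocks in pockets, drawer front flush.

```bash
python3 - <<'E'
from h import *
m=np.load('w14.npy',allow_pickle=True).item();ms=robot.camera_model('scene')
print(tri([(m,(346.5,120)),(ms,(373.8,249))]),atz(m,(346.5,120),.059))
w=np.load('w12.npy',allow_pickle=True).item()
q=np.array([atz(w,(200+(x-400)/2,60+y/2),.037) for x,y in[(618,170),(696,169),(692,338),(620,339)]]);print(q.mean(0),np.linalg.norm(q[0]-q[1]),np.linalg.norm(q[1]-q[2]))
x,y,_=atz(m,(346.5,120),.059)
plan((x,y,.11,0))
E
```

```text
(array([ 0.66164243, -0.07274437,  0.05202366]), np.float64(0.002400676897578344)) [ 0.66361282 -0.07184526  0.059     ]
[ 0.58268244 -0.1905184   0.037     ] 0.03534805353446744 0.08103202232655836
at [ 0.6485 -0.1298  0.1983] yaw -0.0008 tilt 0.0035 q6 -0.27
  call 57.9 15.1 88.3 -0.0008
```

Emit:
arm_command(increments="1 40 10 0 0;1 58 15 20 0;1 58 15 60 0;1 58 15 88 0;1 58 15 88 0")

```text
t: 55.2
tool_pos: [0.6601, -0.0683, 0.1058]
orientation: [-2.211, -2.219, 0.009]
force: [-1.6, 0.1, -0.9]
opening: 0.0003
gripper_force: 0.0
```

Emit:
arm_command(increments="1 0 0 20 0;1 0 0 40 0;1 0 0 48 0;1 0 0 50 0;1 0 0 50 0")

```text
t: 55.7
tool_pos: [0.6649, -0.0713, 0.0637]
orientation: [2.22, 2.223, 0.001]
force: [1.0, 0.2, 0.5]
opening: 0.0007
gripper_force: 0.0
```

```bash
python3 - <<'E'
from h import *
print(robot.read_state()['force']);plan((.663,-.072,.046,0))
E
```

```text
[1.00882005 0.17249794 0.45004996]
at [ 0.6649 -0.0713  0.0637] yaw 0.0014 tilt 0.0008 q6 -0.18
  call -0.7 -1.9 17.7 0.0014
```

Emit:
arm_command(increments="1 -0.7 -2 3 0;1 -0.7 -2 6 0;1 -0.7 -2 9 0;1 -0.7 -2 11 0;1 -0.7 -2 11 0")

```text
t: 56.2
tool_pos: [0.6624, -0.0724, 0.0515]
orientation: [2.22, 2.222, -0.0]
force: [-0.0, 0.1, 1.8]
opening: 0.0003
gripper_force: 0.5
```

Emit:
arm_command(increments="1 0 0 2 0;1 0 0 4 0;1 0 0 5 0;1 0 0 5 0;1 0 0 5 0")

```text
t: 56.7
tool_pos: [0.6627, -0.0724, 0.048]
orientation: [2.22, 2.222, 0.0]
force: [-4.2, 0.1, 9.9]
opening: 0.0003
gripper_force: 4.9
```

Emit:
arm_command(increments="1 0 0 -20 0;1 0 0 -50 0;1 0 0 -90 0;1 0 0 -120 0;1 0 0 -120 0")

```text
t: 57.2
tool_pos: [0.6657, -0.0729, 0.1732]
orientation: [2.215, 2.217, 0.009]
force: [0.2, 0.5, 0.8]
opening: 0.0006
gripper_force: 0.0
```

Emit:
arm_command(increments="1 0 0 0 0;1 0 0 0 0;1 0 0 0 0;1 0 0 0 0;1 0 0 0 0")

```text
t: 57.7
tool_pos: [0.6619, -0.0723, 0.1656]
orientation: [-2.219, -2.222, 0.001]
force: [0.4, 0.3, -0.8]
opening: 0.0007
gripper_force: 0.0
```

```bash
python3 - <<'E'
from h import *
a=cv2.imread('pics/s14.png');b=robot.read_camera('scene');c0=cv2.imread('pics/scene0.png')
d=cv2.absdiff(a,b).max(2);print('gauge/bed change',(d[255:340,240:340]>40).sum(),'mug,straightedge,brayer vs start',[(cv2.absdiff(b,c0).max(2)[s]>50).sum() for s in(np.s_[350:400,300:350],np.s_[215:315,188:265],np.s_[82:118,312:365])])
print(robot.read_state()['tool_pos'])
print(robot.close_job())
E
```

```text
gauge/bed change 1889 mug,straightedge,brayer vs start [np.int64(24), np.int64(130), np.int64(412)]
[ 0.66209881 -0.0722783   0.16594725]
the job is handed in; nothing more can be done
None
```

The job is handed in at about 58 s: all three woodblocks and the gauge seated, the drawer pulled to its stop and later pushed shut, and the bell pressed to its bottom. The hand-in returned no verdict. My last picture comparison, run in the same script as the hand-in so not looked into, showed changed pixels around the brayer (412), the straightedge (130) and the bed area. I took these to be the arm and its shadow.

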